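# Set out the vehicle check-in place on the workshop office desk

## Robot

A 7-joint arm with a two-finger parallel gripper is mounted at the origin on the work surface. World frame = base frame: x ahead of the robot, y to its left, z up, the work surface at z = 0. Lengths are in m, angles in rad, forces in N, time in s.
With the tool pointing down it reaches from about 0.4 to 0.875 m from the base axis. Payload 19.3 kg.
Tool frame: the origin (TCP) lies midway between the tips of the shut fingers; the grasp point (between the pads) lies bot.pinch_z behind it (bot.pinch_z is the distance from the TCP to the grasp point, in m); z points along the fingers, y is the line along which they close (so a half turn about z gives the same grasp; the last joint's range is limited). The gripper opens to 85 mm and grips with 20 to 120 N. Pads are 22 mm wide; open, the fingers measure 114 mm over their backs; the gripper's body (76 mm by 85 mm) begins 54 mm behind the grasp point. The pads swing forward as they close: fully open they stand 13 mm farther back than shut.
Start: joints at [1.24, 0.521, -0.036, 1.599, 0.021, 1.021, -0.113], TCP at [0.161, -0.604, 0.231] pointing down, gripper open.
Joint ranges: [-2.91, 2.91], [-0.3, 2.13], [-1.5, 1.42], [0.17, 2.43], [-1.26, 4.41], [0.16, 1.93], [-2.52, 2.52]. Speed limits (rad/s): [1.89, 1.89, 2.39, 2.39, 3.01, 3.01, 3.01].

## Interface

Orientations are given as [roll, pitch, yaw] about the fixed x, y, z axes, in that order (R = Rz(yaw) Ry(pitch) Rx(roll)).
In Python, from workcell import readout, grab_frame, camera_info, workorder, bot gives the robot as it stands. The module is installed in compiled form; this text tells all that it offers.
- The arm moves only by the tool drive_tool, never from a script. Its argument "targets" is a list of rows, each an object of numbers: "dx", "dy", "dz": the shift along the tool's x, y, z as a fraction of full scale; "yaw": the turn about the tool's z as a fraction of full scale; "fingers": the closure, from 0 (fully open) to 1 (shut). In form: [{"dx": .., "dy": .., "dz": .., "yaw": .., "fingers": ..}, ...]. A call has 1 to 20 rows; each row shifts and turns the commanded pose from where the row before left it, along the tool's axes as they then stand; what a row does not reach is not made up. Full scale, the value 1, is 0.1 m for a shift and 90 degrees for a turn. A row lasts 1/10 s, in which the tool goes at most 50 mm and 8.59 degrees, less where a joint would pass 70% of its speed; a pose out of reach is approached as far as the arm can. A call with a number of a shift or a turn outside -1 to 1 is refused whole. A call with a gripper value outside its range is refused whole. The fingers move at their own pace and stop on an object; "squeeze" is the grip in N (left out, the last holds). Time passes only in rows, so rows that do not move let the fingers close. It gives the time, the measured TCP pose, the force, the opening and the grip force at its end, in the units of the state.
- readout.observe(): the state, without advancing time (a new reading comes with each control period).
- grab_frame(name): name is "side" or "top"; returns the picture (400x640x3 uint8, blue, green, red); there is no depth.
- camera_info(name): a dict with "fx", "fy", "cx", "cy" (pixels), "D" ([k1, k2, p1, p2, k3] as OpenCV has them; the pictures are not rectified), "T" (4x4, takes a point from camera to world coordinates). Camera axes: x right, y up, looking along -z (the intrinsics and any distortion apply to the point x, -y, -z); pixel columns grow to the right and rows downward; lengths in m; the calibration is good to about 2 mm. A picture is of the moment at which its call begins. camera_info takes no time and is no camera call.
- workorder.job_done(): hands the job in; it is judged then, once.
The state is a dict: "clock": time; "qpos": joint angles; "qd": joint speeds; "joint_efforts": joint torques, N m; "position": TCP position; "tool_rot": TCP orientation; "force": force on the tool from outside, world axes, zero at the start; "moment": the same for the moment, N m; "grip_width": finger opening in m; "finger_force": force on a finger pad.
Only numpy, scipy, OpenCV 4.12 (cv2) and the standard library are available. Lean on these libraries where they do the work, as an engineer would, in place of code of your own. Each camera call takes 0.05 s, during which the arm holds its last target. There are 200 camera calls.

## Task

Set out the desk for the next car check-in, with left and right as you read the clipboard with its clip at the top: slide the job card straight up the middle of the board under the sprung clip, its edge lifting the clip, until it meets the stop, lay the car key flat on the middle of the part of the card that shows, and lay the pen on the board to the right of the card, lengthwise. Put the ink pad on the desk left of the clipboard, lengthwise beside the middle of its edge with a gap of about 25 mm, and stand the rubber stamp upright on the middle of the pad. Leave the mug, stapler and tape measure alone.

Things in the scene. Friction and masses are not known exactly. Their poses are not given: they have to be found in the camera images.
- clipboard: brown A5 clipboard, 260 x 170 mm, 4 mm thick, on grippy feet: it does not slide. Origin: centre of its underside; x along it towards the end with the steel clip, y to its left as read with the clip at the top, z up. The clip is 90 mm wide about y = 0; its jaw presses at x = 80 mm, its upturned lip (22 degrees) begins at x = 56 mm, 15 mm above the desk; a fixed stop stands at x = 102 mm.
- clip (a joint): angle of the sprung clip on its pivot (across the board at its x = 113 mm, 14 mm above the desk): 0 = shut on the bare board, grows as the jaw lifts (0.12 rad with the card under it). The jaw presses with about 2 N; a stiff edge pushed along the board under the lip lifts it (push of about 5 N). The thumb lever behind is 32 mm above the desk.
- card: job card in a stiff white plastic frame, ruled lines on its face, 140 x 50 mm, 5 mm thick, smooth, about 50 g, lying flat on the desk, the same either end. Axes: x along its length, y across, z up; origin at the centre of its underside. Fully home under the clip its centre lies at the clipboard's x = 32 mm.
- key: black car key fob with three grey buttons, 58 x 36 mm, 14 mm thick, about 60 g, with a small steel loop sticking out 12 mm at its -x end, lying flat. Axes: x along its length, y across, z up; origin at the centre of its underside. 
- pen: marker pen with a grey barrel and black cap, 133 mm long, 14 mm thick (flat-sided, it does not roll), about 25 g, lying flat. Axes: x along its length, y across, z up; origin at the centre of its underside. The cap is at +x; it balances at the origin.
- pad: closed steel ink-pad tin, 104 x 58 mm, 17 mm high (the lid, 58 mm wide, is its upper 9 mm and flat on top; the bottom is 3 mm narrower), about 160 g, lying flat. Axes: x along its length, y across, z up; origin at the centre of its underside. 
- stamp: wooden rubber stamp standing upright: a 58 x 32 mm block up to 22 mm high, above it a turned round handle up to 82 mm, thickest (26 mm diameter) from 50 to 78 mm up, about 90 g. Axes: x along its length, y across, z up; origin at the centre of its underside. 
- mug: bystander: white mug, 82 mm wide, 95 mm high, standing. Origin at the centre of its underside.
- stapler: bystander: black stapler, 135 x 34 mm, 49 mm high. Origin at the centre of its underside.
- tape: bystander: grey tape measure, 72 x 36 mm, 66 mm high. Origin at the centre of its underside.
There are look-alikes about, which are no part of the job. What is shaped like the pad but blue or green is not meant.

How it is judged:
By the outcome, as a careful person would: the job done as asked, in the order asked, and still so for the second after the job is handed in, with the robot touching nothing.
It also fails if it takes over 115 s, if anything falls off the work surface, if the arm or the gripper's body presses on something with over 40 N, if the wrist force passes 120 N, or if a joint passes its speed limit or range.

## Working session

There is one attempt and no reset: what is moved stays moved. The work goes in short steps, Python scripts to look and compute and a tool call to move; the robot and the scene stay as the last step left them, time stands still between calls to the robot, and variables do not carry over. Pictures are saved under pics/ and viewed, at most 15 in all, crops included, and the job is handed in when it is done.

Besides the shell and the picture viewer there is one more tool, called after "Call:" in YAML: its name, and indented under it one key for each argument. drive_tool: Moves the arm, as the interface text tells. Shift numbers are shares of 0.1 m and turn numbers shares of 90 degrees, none past 1 either way. Its arguments: {"type":"object","properties":{"targets":{"type":"array","items":{"type":"object","properties":{"dx":{"type":"number","minimum":-1,"maximum":1},"dy":{"type":"number","minimum":-1,"maximum":1},"dz":{"type":"number","minimum":-1,"maximum":1},"yaw":{"type":"number","minimum":-1,"maximum":1},"fingers":{"type":"number"}}}},"squeeze":{"type":"number"}},"required":["targets"]}

```bash
mkdir -p pics
python3 - <<'E'
from workcell import readout, grab_frame, camera_info, bot
import cv2,numpy as np
for n in("side","top"):
    cv2.imwrite(f"pics/{n}0.png",cv2.resize(grab_frame(n),(800,500),interpolation=cv2.INTER_CUBIC))
    c=camera_info(n);print(n,c["fx"],c["fy"],c["cx"],c["cy"],c["D"]);print(np.round(c["T"],4))
print(readout.observe(),bot.pinch_z)
E
```

```text
side 444.92560921346416 444.92560921346416 317.09899233327144 196.7291171970596 [-0.02236655  0.          0.          0.          0.        ]
[[-0.9638  0.1828 -0.1942  0.2928]
 [-0.2666 -0.6795  0.6835  0.9154]
 [-0.007   0.7105  0.7036  0.9206]
 [ 0.      0.      0.      1.    ]]
top 376.4630605846434 376.4630605846434 323.4607937455927 192.66098163986712 [-0.07286925  0.          0.          0.          0.        ]
[[-0.0038  0.9901 -0.1406  0.368 ]
 [-0.9999 -0.0025  0.01    0.0774]
 [ 0.0095  0.1407  0.99    1.0221]
 [ 0.      0.      0.      1.    ]]
{'clock': 0.1, 'qpos': array([ 1.23980643,  0.52194771, -0.03634412,  1.59992245,  0.02118643,
        1.02114038, -0.1128039 ]), 'qd': array([ 0.00036654, -0.00180588,  0.00155433, -0.00151017,  0.00079332,
        0.00070498, -0.00091457]), 'joint_efforts': array([ 4.39823387e-03, -9.28508735e+01,  1.98420748e+00, -3.70540524e+01,
        1.80969917e-02,  5.12608560e-03,  6.87823626e-05]), 'position': array([ 0.16105451, -0.60358008,  0.2307975 ]), 'tool_rot': array([-3.14056046e+00,  5.34113355e-05,  2.60781914e-01]), 'force': array([-0.98280722,  0.44372045, -0.19362004]), 'moment': array([ 0.024426  , -0.00758852, -0.02722009]), 'finger_force': 0.0, 'grip_width': 0.08540528880286734} 0.0187
```

View pics/top0.png

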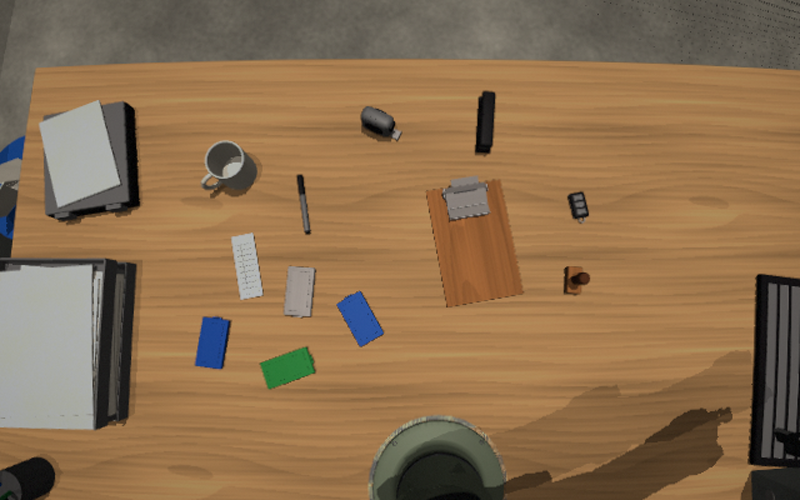

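View pics/side0.png

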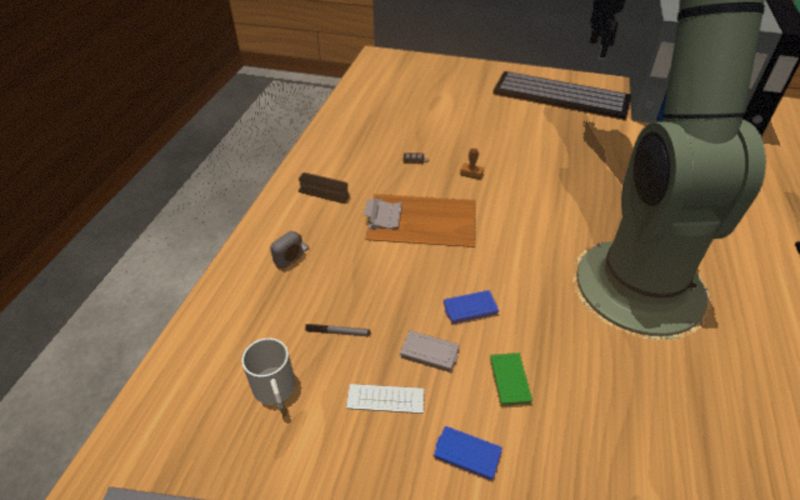

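Top view (800-px scale): clipboard centre about (475,243) with its clip at the top, card (247,266), steel pad (300,292), pen (304,204) cap upwards, key (579,207) loop downwards, stamp (572,280). The blue and green tins are decoys. Next I fit box models to both views.

```bash
cat > h.py <<'E'
from workcell import readout, grab_frame, camera_info, bot
import cv2,numpy as np
from scipy.optimize import minimize
C={n:camera_info(n) for n in("side","top")}
F=np.diag([1,-1,-1.])
def K(n): c=C[n]; return np.array([[c["fx"],0,c["cx"]],[0,c["fy"],c["cy"]],[0,0,1]])
def proj(n,P):
    T=C[n]["T"]; p=(np.atleast_2d(P)-T[:3,3])@T[:3,:3]@F
    return cv2.projectPoints(p.reshape(-1,1,3),np.zeros(3),np.zeros(3),K(n),np.array(C[n]["D"]))[0].reshape(-1,2)
def unproj(n,uv,z):
    T=C[n]["T"]; q=cv2.undistortPoints(np.float64(uv).reshape(-1,1,2),K(n),np.array(C[n]["D"])).reshape(-1,2)
    d=np.c_[q,np.ones(len(q))]@F@T[:3,:3].T; t=T[:3,3]
    return t+d*((z-t[2])/d[:,2])[:,None]
def box(p,dim,z0=0):
    x,y,w=p; l,b,h=dim; R=np.array([[np.cos(w),-np.sin(w)],[np.sin(w),np.cos(w)]])
    xy=np.array([[sx*l/2,sy*b/2] for sx,sy in((1,1),(1,-1),(-1,-1),(-1,1))])@R.T+[x,y]
    return np.vstack([np.c_[xy,np.full(4,z0+z)] for z in(0,h)])
S=8
def hull(n,p,dim,o,z0=0):
    return cv2.convexHull(((proj(n,box(p,dim,z0))-o+.5)*S-.5).astype(np.float32))
def rast(h,shape):
    m=np.zeros((shape[0]*S,shape[1]*S),np.uint8); cv2.fillConvexPoly(m,np.round(h*16).astype(np.int32),1,shift=4)
    return m
def mask(n,img,p,dim,z0=0,pad=7):
    uv=proj(n,box(p,dim,z0)); a=np.floor(uv.min(0)-pad-5).astype(int); b=np.ceil(uv.max(0)+pad+5).astype(int)
    a=np.maximum(a,0); cr=img[a[1]:b[1],a[0]:b[0]]; big=cv2.resize(cr,None,fx=S,fy=S,interpolation=cv2.INTER_CUBIC)
    h=rast(hull(n,p,dim,a,z0),cr.shape)
    near=cv2.dilate(h,np.ones((2*pad*S//2+1,)*2)); core=cv2.erode(h,np.ones((3*S+1,)*2))
    gm=np.where(near>0,cv2.GC_PR_BGD,cv2.GC_BGD).astype(np.uint8); gm[h>0]=cv2.GC_PR_FGD; gm[core>0]=cv2.GC_FGD
    cv2.grabCut(big,gm,None,np.zeros((1,65)),np.zeros((1,65)),4,cv2.GC_INIT_WITH_MASK)
    return big,np.isin(gm,(1,3)).astype(np.uint8),a
def fit(imgs,p,dim,z0=0,cams=("top","side")):
    for _ in range(2):
        M=[(n,)+mask(n,imgs[n],p,dim,z0) for n in cams]
        def cost(q): 
            return sum(np.mean(rast(hull(n,q,dim,a,z0),np.array(m.shape)//S)!=m)/m.mean() for n,_,m,a in M)
        q0=np.array(p); sim=np.vstack([q0]+[q0+d for d in np.diag([.008,.008,.1])])
        r=minimize(cost,q0,method="Nelder-Mead",options=dict(initial_simplex=sim,xatol=1e-4,fatol=1e-5)); p=r.x
    return p,r.fun,M
E
cat > m0.py <<'E'
from h import *
imgs={n:grab_frame(n) for n in C}
G={"board":((475,243),.18,(.26,.17,.004)),"card":((247.5,266),.11,(.14,.05,.005)),"pad":((300,291),-.09,(.104,.058,.017)),
"pen":((304,204),.14,(.133,.014,.014)),"key":((578.5,206),.2,(.058,.036,.014)),"stamp":((571,281),.05,(.058,.032,.022))}
tiles=[]
for k,(uv,w,d) in G.items():
    p0=unproj("top",np.array(uv)/1.25,d[2]/2)[0]; out=[]
    for cams in(("top",),("side",),("top","side")):
        p,f,M=fit(imgs,(p0[0],p0[1],w),d,cams=cams); out.append((np.round(p,4).tolist(),round(f,3)))
    print(k,*out)
    for n,big,m,a in M:
        cv2.polylines(big,[np.int32(hull(n,p,d,a))],True,(0,255,0),2)
        cv2.drawContours(big,cv2.findContours(m,0,2)[0],-1,(0,0,255),1)
        s=min(195/big.shape[1],195/big.shape[0]); t=np.zeros((198,198,3),np.uint8); b=cv2.resize(big,None,fx=s,fy=s,interpolation=cv2.INTER_AREA); t[:b.shape[0],:b.shape[1]]=b; tiles.append(t)
cv2.imwrite("pics/fit0.png",np.vstack([np.hstack(tiles[i:i+4]) for i in(0,4,8)]))
E
python3 m0.py
```

```text
board ([0.5112, -0.0848, 0.1666], np.float64(0.025)) ([0.5109, -0.0846, 0.1697], np.float64(0.03)) ([0.5113, -0.0849, 0.1697], np.float64(0.057))
card ([0.4591, 0.4124, 0.1977], np.float64(0.037)) ([0.4601, 0.4116, 0.2006], np.float64(0.033)) ([0.4595, 0.4121, 0.198], np.float64(0.052))
pad ([0.403, 0.2929, -0.0776], np.float64(0.043)) ([0.4042, 0.2939, -0.0708], np.float64(0.031)) ([0.4039, 0.2934, -0.0761], np.float64(0.091))
pen ([0.5951, 0.2903, 0.1643], np.float64(0.062)) ([0.596, 0.2922, 0.1656], np.float64(0.086)) ([0.5961, 0.2908, 0.1666], np.float64(0.207))
key ([0.5923, -0.3204, 0.1884], np.float64(0.071)) ([0.5922, -0.3204, 0.2631], np.float64(0.128)) ([0.5927, -0.3201, 0.196], np.float64(0.181))
stamp ([0.4246, -0.2969, -0.057], np.float64(0.103)) ([0.4245, -0.2975, -0.1037], np.float64(0.102)) ([0.4246, -0.2971, -0.0881], np.float64(0.272))
```

View pics/fit0.png

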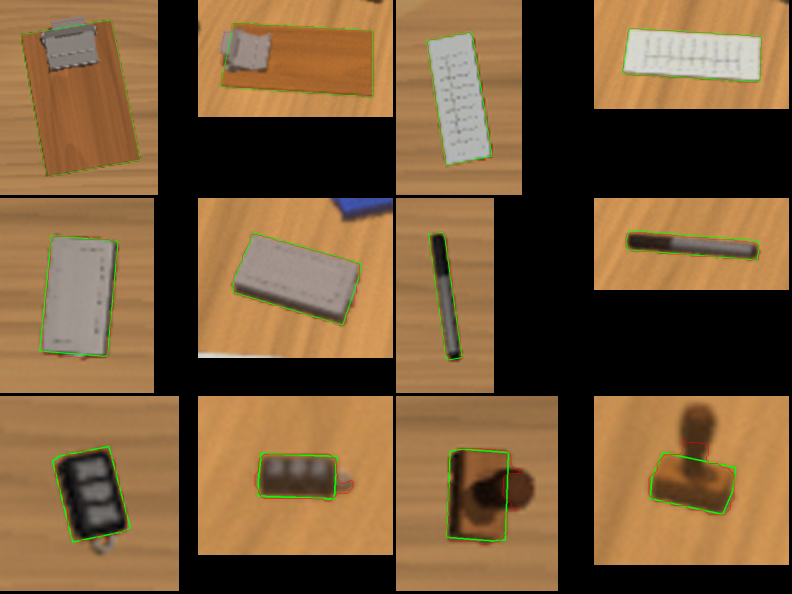

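All six fits agree between the two cameras to about 1 mm, and the outlines sit on the objects. Next is a helper that turns waypoints into tool-frame shifts.

```bash
cat > plan.py <<'E'
import sys,numpy as np
from workcell import readout
from scipy.spatial.transform import Rotation as Ro
B=(.5113,-.0849,.1697)
def bd(x,y,z=0): c,s=np.cos(B[2]),np.sin(B[2]); return (B[0]+c*x-s*y,B[1]+s*x+c*y,z)
def plan(yaw,*wps):
    o=readout.observe(); R=Ro.from_euler("xyz",o["tool_rot"]); p=o["position"]
    dy=(yaw-o["tool_rot"][2]+np.pi/2)%np.pi-np.pi/2
    print("t",round(o["clock"],1),"pos",p.round(4),"rot",o["tool_rot"].round(4),"w",round(o["grip_width"],4),"qpos",o["qpos"].round(2),"F",o["force"].round(1))
    print("yaw first:",round(-dy/(np.pi/2),4))
    R=Ro.from_euler("z",dy)*R
    for w in wps:
        d=R.inv().apply(np.array(w)-p)*10; print(np.round(w,4),"->",d.round(3),"rows of .35:",int(np.ceil(np.abs(d).max()/.35))); p=np.array(w)
E
python3 -c "
from plan import *
plan(.198,(.5,-.25,.2),(.52,.1,.15),(.435,.4072,.10),(.435,.4072,.02))"
```

```text
t 0.2 pos [ 0.1611 -0.6037  0.2309] rot [-3.1409  0.      0.2608] w 0.0853 qpos [ 1.24  0.52 -0.04  1.6   0.02  1.02 -0.11] F [0.1 1.2 0.7]
yaw first: 0.04
[ 0.5  -0.25  0.2 ] -> [ 4.019 -2.801  0.311] rows of .35: 12
[0.52 0.1  0.15] -> [ 0.885 -3.392  0.502] rows of .35: 10
[0.435  0.4072 0.1   ] -> [-0.229 -3.179  0.502] rows of .35: 10
[0.435  0.4072 0.02  ] -> [0.    0.001 0.8  ] rows of .35: 3
```

Call:
drive_tool:
  targets:
    - {"yaw": 0.04}
    - {"dx": 0.335,"dy": -0.233,"dz": 0.026}
    - {"dx": 0.335,"dy": -0.233,"dz": 0.026}
    - {"dx": 0.335,"dy": -0.233,"dz": 0.026}
    - {"dx": 0.335,"dy": -0.233,"dz": 0.026}
    - {"dx": 0.335,"dy": -0.233,"dz": 0.026}
    - {"dx": 0.335,"dy": -0.233,"dz": 0.026}
    - {"dx": 0.335,"dy": -0.233,"dz": 0.026}
    - {"dx": 0.335,"dy": -0.233,"dz": 0.026}
    - {"dx": 0.335,"dy": -0.233,"dz": 0.026}
    - {"dx": 0.335,"dy": -0.233,"dz": 0.026}
    - {"dx": 0.335,"dy": -0.233,"dz": 0.026}
    - {"dx": 0.335,"dy": -0.233,"dz": 0.026}

```text
invalid input
```

Call:
drive_tool:
  targets:
    - {"dx": 0.088,"dy": -0.339,"dz": 0.05}
    - {"dx": 0.088,"dy": -0.339,"dz": 0.05}
    - {"dx": 0.088,"dy": -0.339,"dz": 0.05}
    - {"dx": 0.088,"dy": -0.339,"dz": 0.05}
    - {"dx": 0.088,"dy": -0.339,"dz": 0.05}
    - {"dx": 0.088,"dy": -0.339,"dz": 0.05}
    - {"dx": 0.088,"dy": -0.339,"dz": 0.05}
    - {"dx": 0.088,"dy": -0.339,"dz": 0.05}
    - {"dx": 0.088,"dy": -0.339,"dz": 0.05}
    - {"dx": 0.088,"dy": -0.339,"dz": 0.05}
    - {}
    - {}

```text
invalid input
```

```bash
python3 -c "
from plan import *
plan(.198,(.435,.4072,.08),(.435,.4072,.02))"
```

```text
t 0.2 pos [ 0.1611 -0.6037  0.2309] rot [-3.1409  0.      0.2608] w 0.0853 qpos [ 1.24  0.52 -0.04  1.6   0.02  1.02 -0.11] F [0.1 1.2 0.7]
yaw first: 0.04
[0.435  0.4072 0.08  ] -> [ 4.674 -9.371  1.516] rows of .35: 27
[0.435  0.4072 0.02  ] -> [0.  0.  0.6] rows of .35: 2
```

Call:
drive_tool:
  targets:
    - {"dx": 0,"dy": 0,"dz": 0,"yaw": 0.04,"fingers": 0}
    - {"dx": 0.335,"dy": -0.233,"dz": 0.026,"yaw": 0,"fingers": 0}
    - {"dx": 0.335,"dy": -0.233,"dz": 0.026,"yaw": 0,"fingers": 0}
    - {"dx": 0.335,"dy": -0.233,"dz": 0.026,"yaw": 0,"fingers": 0}
    - {"dx": 0.335,"dy": -0.233,"dz": 0.026,"yaw": 0,"fingers": 0}
    - {"dx": 0.335,"dy": -0.233,"dz": 0.026,"yaw": 0,"fingers": 0}
    - {"dx": 0.335,"dy": -0.233,"dz": 0.026,"yaw": 0,"fingers": 0}
    - {"dx": 0.335,"dy": -0.233,"dz": 0.026,"yaw": 0,"fingers": 0}
    - {"dx": 0.335,"dy": -0.233,"dz": 0.026,"yaw": 0,"fingers": 0}
    - {"dx": 0.335,"dy": -0.233,"dz": 0.026,"yaw": 0,"fingers": 0}
    - {"dx": 0.335,"dy": -0.233,"dz": 0.026,"yaw": 0,"fingers": 0}
    - {"dx": 0.335,"dy": -0.233,"dz": 0.026,"yaw": 0,"fingers": 0}
    - {"dx": 0.335,"dy": -0.233,"dz": 0.026,"yaw": 0,"fingers": 0}

```text
clock: 1.5
position: [0.5012, -0.2493, 0.2]
tool_rot: [-3.142, 0.0, 0.198]
force: [0.2, -0.1, 0.3]
grip_width: 0.0849
finger_force: 0.0
```

Call:
drive_tool:
  targets:
    - {"dx": 0.11,"dy": -0.42,"dz": 0.06,"yaw": 0,"fingers": 0}
    - {"dx": 0.11,"dy": -0.42,"dz": 0.06,"yaw": 0,"fingers": 0}
    - {"dx": 0.11,"dy": -0.42,"dz": 0.06,"yaw": 0,"fingers": 0}
    - {"dx": 0.11,"dy": -0.42,"dz": 0.06,"yaw": 0,"fingers": 0}
    - {"dx": 0.11,"dy": -0.42,"dz": 0.06,"yaw": 0,"fingers": 0}
    - {"dx": 0.11,"dy": -0.42,"dz": 0.06,"yaw": 0,"fingers": 0}
    - {"dx": 0.11,"dy": -0.42,"dz": 0.06,"yaw": 0,"fingers": 0}
    - {"dx": 0.11,"dy": -0.42,"dz": 0.06,"yaw": 0,"fingers": 0}
    - {"dx": -0.03,"dy": -0.4,"dz": 0.06,"yaw": 0,"fingers": 0}
    - {"dx": -0.03,"dy": -0.4,"dz": 0.06,"yaw": 0,"fingers": 0}
    - {"dx": -0.03,"dy": -0.4,"dz": 0.06,"yaw": 0,"fingers": 0}
    - {"dx": -0.03,"dy": -0.4,"dz": 0.06,"yaw": 0,"fingers": 0}
    - {"dx": -0.03,"dy": -0.4,"dz": 0.06,"yaw": 0,"fingers": 0}
    - {"dx": -0.03,"dy": -0.4,"dz": 0.06,"yaw": 0,"fingers": 0}
    - {"dx": -0.03,"dy": -0.4,"dz": 0.06,"yaw": 0,"fingers": 0}
    - {"dx": 0,"dy": -0.4,"dz": 0.06,"yaw": 0,"fingers": 0}
    - {"dx": 0,"dy": 0,"dz": 0,"yaw": 0,"fingers": 0}

```text
clock: 3.2
position: [0.4339, 0.4112, 0.1032]
tool_rot: [-3.139, 0.001, 0.204]
force: [-0.9, -0.8, -0.8]
grip_width: 0.0854
finger_force: 0.0
```

```bash
python3 -c "
from plan import *
plan(.198,(.435,.4072,.08),(.435,.4072,.005))"
```

```text
t 3.2 pos [0.4339 0.4112 0.1032] rot [-3.139e+00  1.200e-03  2.041e-01] w 0.0854 qpos [-0.73  0.64 -0.18  1.77  0.16  0.74 -2.36] F [-0.9 -0.8 -0.8]
yaw first: 0.0039
[0.435  0.4072 0.08  ] -> [0.003 0.042 0.232] rows of .35: 1
[0.435  0.4072 0.005 ] -> [0.001 0.002 0.75 ] rows of .35: 3
```

Call:
drive_tool:
  targets:
    - {"dx": 0.003,"dy": 0.044,"dz": 0.33,"yaw": 0.004,"fingers": 0.2}
    - {"dx": 0,"dy": 0,"dz": 0.33,"yaw": 0,"fingers": 0.3}
    - {"dx": 0,"dy": 0,"dz": 0.3,"yaw": 0,"fingers": 0.3}
    - {"dx": 0,"dy": 0,"dz": 0,"yaw": 0,"fingers": 0.3}
    - {"dx": 0,"dy": 0,"dz": 0,"yaw": 0,"fingers": 0.3}
  squeeze: 40

```text
clock: 3.7
position: [0.4382, 0.4014, 0.0085]
tool_rot: [3.141, 0.001, 0.192]
force: [0.1, 0.7, -0.1]
grip_width: 0.0595
finger_force: 0.0
```

Call:
drive_tool:
  targets:
    - {"dx": 0,"dy": 0,"dz": 0.02,"yaw": 0,"fingers": 0.3}
    - {"dx": 0,"dy": 0,"dz": 0,"yaw": 0,"fingers": 0.3}

```text
clock: 3.9
position: [0.4388, 0.4019, 0.0074]
tool_rot: [-3.14, -0.002, 0.191]
force: [0.5, -0.2, -0.8]
grip_width: 0.0594
finger_force: 0.0
```

Call:
drive_tool:
  targets:
    - {"dx": 0,"dy": 0,"dz": 0.02,"yaw": 0,"fingers": 0.3}
    - {"dx": 0,"dy": 0,"dz": 0,"yaw": 0,"fingers": 0.3}

```text
clock: 4.1
position: [0.4383, 0.4016, 0.0045]
tool_rot: [-3.141, -0.0, 0.192]
force: [1.1, 0.2, -0.1]
grip_width: 0.0598
finger_force: 0.0
```

Call:
drive_tool:
  targets:
    - {"dx": -0.023,"dy": -0.062,"dz": 0,"yaw": -0.004,"fingers": 0.3}
    - {"dx": 0,"dy": 0,"dz": 0,"yaw": 0,"fingers": 0.3}
    - {"dx": 0,"dy": 0,"dz": 0.04,"yaw": 0,"fingers": 0.3}
    - {"dx": 0,"dy": 0,"dz": 0,"yaw": 0,"fingers": 0.3}
    - {"dx": 0,"dy": 0,"dz": 0,"yaw": 0,"fingers": 0.3}

```text
clock: 4.6
position: [0.4347, 0.4069, -0.0001]
tool_rot: [3.141, 0.0, 0.198]
force: [0.1, 0.6, 0.3]
grip_width: 0.0594
finger_force: 0.0
```

Call:
drive_tool:
  targets:
    - {"dx": 0,"dy": 0,"dz": 0.015,"yaw": 0,"fingers": 0.3}
    - {"dx": 0,"dy": 0,"dz": 0,"yaw": 0,"fingers": 0.3}

```text
clock: 4.8
position: [0.4347, 0.407, -0.0016]
tool_rot: [3.141, 0.0, 0.198]
force: [0.1, 0.4, 0.3]
grip_width: 0.06
finger_force: 0.0
```

```bash
python3 -c "
from plan import *
from h import *
plan(.198,(.435,.4072,.0))
im=grab_frame('side');u=proj('side',[.435,.4072,.02])[0].astype(int)
cv2.imwrite('pics/c1.png',cv2.resize(im[u[1]-50:u[1]+40,u[0]-60:u[0]+60],None,fx=6,fy=6,interpolation=2))"
```

```text
t 4.8 pos [ 0.4347  0.407  -0.0016] rot [3.1415e+00 2.0000e-04 1.9780e-01] w 0.06 qpos [-0.75  0.8  -0.14  1.81  0.2   0.55 -2.4 ] F [0.1 0.4 0.3]
yaw first: -0.0001
[0.435  0.4072 0.    ] -> [ 0.003 -0.002 -0.016] rows of .35: 1
```

View pics/c1.png

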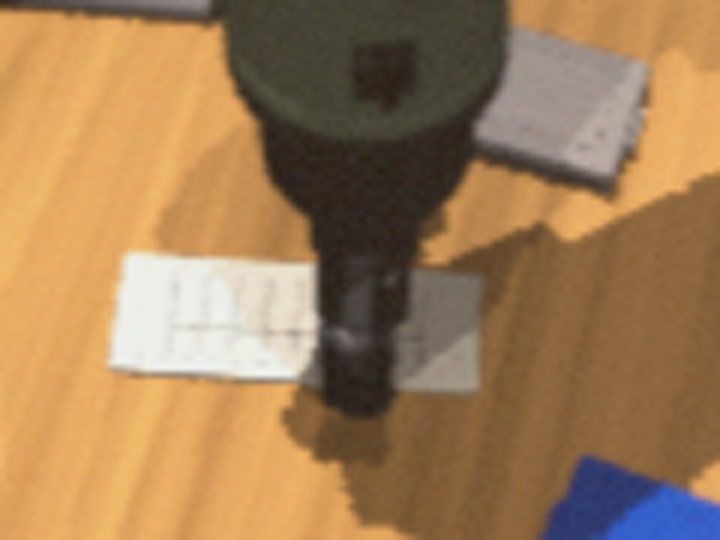

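The near finger stands beside the card at about (360,390), with no contact yet. Closing now.

Call:
drive_tool:
  targets:
    - {"dx": 0,"dy": 0,"dz": 0,"yaw": 0,"fingers": 1}
    - {"dx": 0,"dy": 0,"dz": 0,"yaw": 0,"fingers": 1}
    - {"dx": 0,"dy": 0,"dz": 0,"yaw": 0,"fingers": 1}
    - {"dx": 0,"dy": 0,"dz": 0,"yaw": 0,"fingers": 1}
  squeeze: 50

```text
clock: 5.25
position: [0.4348, 0.4071, -0.001]
tool_rot: [-3.141, -0.0, 0.198]
force: [-2.0, -1.4, 6.0]
grip_width: 0.0481
finger_force: 50.4
```

Call:
drive_tool:
  targets:
    - {"dx": 0,"dy": 0,"dz": -0.1,"yaw": 0,"fingers": 1}
    - {"dx": 0,"dy": 0,"dz": -0.2,"yaw": 0,"fingers": 1}
    - {"dx": 0,"dy": 0,"dz": -0.3,"yaw": 0,"fingers": 1}
    - {"dx": 0,"dy": 0,"dz": -0.2,"yaw": 0,"fingers": 1}
    - {"dx": 0,"dy": 0,"dz": 0,"yaw": 0,"fingers": 1}
    - {"dx": 0,"dy": 0,"dz": 0,"yaw": 0,"fingers": 1}
    - {"dx": 0,"dy": 0,"dz": 0,"yaw": 0,"fingers": 1}

```text
clock: 5.95
position: [0.4344, 0.4068, 0.0781]
tool_rot: [3.141, 0.001, 0.198]
force: [-0.1, -0.4, -0.7]
grip_width: 0.0479
finger_force: 51.6
```

```bash
python3 -c "
from plan import *
from h import *
T=(bd(-60,0) if 0 else bd(-.065,0,.1))
plan(.1697,(.5,.2,.1),T,bd(-.065,0,.005))
im={n:grab_frame(n) for n in C}
t=[]
for n in C:
  u=proj(n,[.46,.412,.08])[0].astype(int); t.append(cv2.resize(im[n][max(u[1]-45,0):u[1]+45,u[0]-60:u[0]+60],(396,297),interpolation=2))
cv2.imwrite('pics/c2.png',np.hstack(t))"
```

```text
t 6.0 pos [0.4344 0.4068 0.0781] rot [3.1411e+00 8.0000e-04 1.9790e-01] w 0.0479 qpos [-0.73  0.68 -0.17  1.79  0.17  0.69 -2.37] F [-0.1 -0.4 -0.7]
yaw first: 0.018
[0.5 0.2 0.1] -> [ 0.297  2.149 -0.218] rows of .35: 7
[ 0.4472 -0.0959  0.1   ] -> [-1.020e+00  2.827e+00  2.000e-03] rows of .35: 9
[ 0.4472 -0.0959  0.005 ] -> [ 0.001 -0.     0.95 ] rows of .35: 3
```

View pics/c2.png

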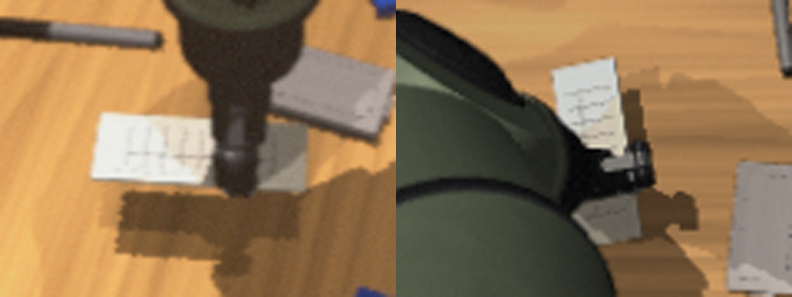

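The card is clear of the desk and held level near its middle (c2). Carrying it to the board.

Call:
drive_tool:
  targets:
    - {"dx": 0,"dy": 0,"dz": -0.04,"yaw": 0.018,"fingers": 1}
    - {"dx": 0.06,"dy": 0.2,"dz": -0.04,"yaw": 0,"fingers": 1}
    - {"dx": 0.06,"dy": 0.39,"dz": -0.04,"yaw": 0,"fingers": 1}
    - {"dx": 0.06,"dy": 0.39,"dz": -0.04,"yaw": 0,"fingers": 1}
    - {"dx": 0.06,"dy": 0.39,"dz": -0.04,"yaw": 0,"fingers": 1}
    - {"dx": 0.06,"dy": 0.39,"dz": -0.02,"yaw": 0,"fingers": 1}
    - {"dx": 0,"dy": 0.39,"dz": 0,"yaw": 0,"fingers": 1}
    - {"dx": -0.15,"dy": 0.4,"dz": 0,"yaw": 0,"fingers": 1}
    - {"dx": -0.15,"dy": 0.4,"dz": 0,"yaw": 0,"fingers": 1}
    - {"dx": -0.15,"dy": 0.4,"dz": 0,"yaw": 0,"fingers": 1}
    - {"dx": -0.15,"dy": 0.4,"dz": 0,"yaw": 0,"fingers": 1}
    - {"dx": -0.15,"dy": 0.4,"dz": 0,"yaw": 0,"fingers": 1}
    - {"dx": -0.15,"dy": 0.4,"dz": 0,"yaw": 0,"fingers": 1}
    - {"dx": -0.1,"dy": 0.4,"dz": 0,"yaw": 0,"fingers": 1}
    - {"dx": 0,"dy": 0,"dz": 0.3,"yaw": 0,"fingers": 1}
    - {"dx": 0,"dy": 0,"dz": 0.2,"yaw": 0,"fingers": 1}
    - {"dx": 0,"dy": 0,"dz": 0,"yaw": 0,"fingers": 1}
    - {"dx": 0,"dy": 0,"dz": 0,"yaw": 0,"fingers": 1}

```text
clock: 7.85
position: [0.4493, -0.0923, 0.0509]
tool_rot: [-3.141, 0.001, 0.169]
force: [-0.1, -0.2, 0.4]
grip_width: 0.0478
finger_force: 51.8
```

```bash
cat > look.py <<'E'
from h import *
def look(p0,dim,z0,cams=("side",),name=None):
    imgs={n:grab_frame(n) for n in cams}
    p,f,M=fit(imgs,p0,dim,z0,cams); print(np.round(p,4),round(f,3))
    if name:
        t=[]
        for n,big,m,a in M:
            cv2.polylines(big,[np.int32(hull(n,p,dim,a,z0))],True,(0,255,0),1); t.append(cv2.resize(big,(390,300)))
        cv2.imwrite("pics/"+name,np.hstack(t))
    return p
E
python3 -c "
from plan import *
plan(.1697,bd(-.065,0,.02),bd(-.065,0,.005))
from look import *
im={n:grab_frame(n) for n in C};t=[]
for n in C:
  u=proj(n,[.47,-.09,.03])[0].astype(int); t.append(cv2.resize(im[n][max(u[1]-45,0):u[1]+45,u[0]-60:u[0]+60],(396,297),interpolation=2))
cv2.imwrite('pics/c3.png',np.hstack(t))"
```

```text
t 7.8 pos [ 0.4493 -0.0923  0.0509] rot [-3.1413e+00  7.0000e-04  1.6950e-01] w 0.0478 qpos [ 0.2   0.58 -0.16  2.15  0.22  0.43 -1.54] F [-0.1 -0.2  0.4]
yaw first: -0.0001
[ 0.4472 -0.0959  0.02  ] -> [-0.026  0.031  0.309] rows of .35: 1
[ 0.4472 -0.0959  0.005 ] -> [0.   0.   0.15] rows of .35: 1
```

View pics/c3.png

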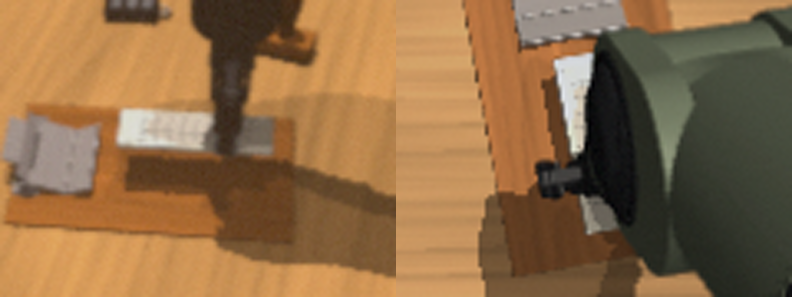

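Card hangs level over the board, below the clip (c3). Lowering.

Call:
drive_tool:
  targets:
    - {"dx": -0.026,"dy": 0.031,"dz": 0.2,"yaw": 0,"fingers": 1}
    - {"dx": 0,"dy": 0,"dz": 0.2,"yaw": 0,"fingers": 1}
    - {"dx": 0,"dy": 0,"dz": 0.05,"yaw": 0,"fingers": 1}
    - {"dx": 0,"dy": 0,"dz": 0,"yaw": 0,"fingers": 1}
    - {"dx": 0,"dy": 0,"dz": 0,"yaw": 0,"fingers": 1}

```text
clock: 8.45
position: [0.4478, -0.096, 0.0065]
tool_rot: [3.141, -0.001, 0.17]
force: [-0.3, -0.5, 0.3]
grip_width: 0.0476
finger_force: 51.8
```

Call:
drive_tool:
  targets:
    - {"dx": 0,"dy": 0,"dz": 0.015,"yaw": 0,"fingers": 1}
    - {"dx": 0,"dy": 0,"dz": 0,"yaw": 0,"fingers": 1}

```text
clock: 8.65
position: [0.4476, -0.0962, 0.0046]
tool_rot: [3.141, -0.001, 0.17]
force: [1.2, -0.2, -0.0]
grip_width: 0.0474
finger_force: 51.8
```

```bash
python3 -c "
from plan import *
from look import *
plan(.1697,bd(-.065,0,.004))
p=look((bd(-.04,0)[0],bd(-.04,0)[1],.17),(.14,.05,.005),.005,name='c4.png')
c,s=np.cos(B[2]),np.sin(B[2]);d=p[:2]-B[:2];print('card in board',c*d[0]+s*d[1],-s*d[0]+c*d[1])
look((.5113,-.0849,.17),(.26,.17,.004),0)"
```

```text
t 8.7 pos [ 0.4476 -0.0962  0.0046] rot [ 3.1414e+00 -9.0000e-04  1.6960e-01] w 0.0474 qpos [ 0.18  0.67 -0.12  2.17  0.25  0.32 -1.56] F [ 1.2 -0.2 -0. ]
yaw first: -0.0001
[ 0.4472 -0.0959  0.004 ] -> [-0.003 -0.003  0.006] rows of .35: 1
[ 0.474  -0.0932  0.1758] 0.059
card in board -0.03814596722272416 -0.0018427080015136254
[ 0.5112 -0.0851  0.1656] 0.042
```

View pics/c4.png

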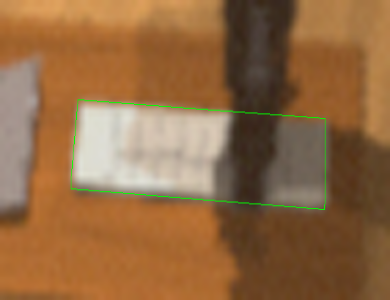

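Call:
drive_tool:
  targets:
    - {"dx": 0,"dy": -0.01,"dz": 0.008,"yaw": 0,"fingers": 1}
    - {"dx": 0,"dy": 0,"dz": 0,"yaw": 0,"fingers": 1}

```text
clock: 8.95
position: [0.4471, -0.095, 0.0033]
tool_rot: [-3.142, -0.0, 0.17]
force: [-0.3, 0.3, -1.4]
grip_width: 0.0478
finger_force: 51.8
```

Call:
drive_tool:
  targets:
    - {"dx": 0.05,"dy": 0,"dz": 0,"yaw": 0,"fingers": 1}
    - {"dx": 0.05,"dy": 0,"dz": 0,"yaw": 0,"fingers": 1}
    - {"dx": 0.05,"dy": 0,"dz": 0,"yaw": 0,"fingers": 1}
    - {"dx": 0.05,"dy": 0,"dz": 0,"yaw": 0,"fingers": 1}
    - {"dx": 0,"dy": 0,"dz": 0,"yaw": 0,"fingers": 1}

```text
clock: 9.45
position: [0.4677, -0.0915, 0.0033]
tool_rot: [-3.142, -0.001, 0.17]
force: [0.0, -0.0, -0.6]
grip_width: 0.0475
finger_force: 51.8
```

Call:
drive_tool:
  targets:
    - {"dx": 0.04,"dy": 0,"dz": 0,"yaw": 0,"fingers": 1}
    - {"dx": 0.04,"dy": 0,"dz": 0,"yaw": 0,"fingers": 1}
    - {"dx": 0.04,"dy": 0,"dz": 0,"yaw": 0,"fingers": 1}
    - {"dx": 0.04,"dy": 0,"dz": 0,"yaw": 0,"fingers": 1}
    - {"dx": 0.04,"dy": 0,"dz": 0,"yaw": 0,"fingers": 1}

```text
clock: 9.95
position: [0.4868, -0.0883, 0.0033]
tool_rot: [-3.142, 0.0, 0.17]
force: [-2.3, -0.4, -0.6]
grip_width: 0.0478
finger_force: 51.8
```

Call:
drive_tool:
  targets:
    - {"dx": 0.04,"dy": 0,"dz": 0,"yaw": 0,"fingers": 1}
    - {"dx": 0.04,"dy": 0,"dz": 0,"yaw": 0,"fingers": 1}
    - {"dx": 0.04,"dy": 0,"dz": 0,"yaw": 0,"fingers": 1}
    - {"dx": 0.04,"dy": 0,"dz": 0,"yaw": 0,"fingers": 1}
    - {"dx": 0.04,"dy": 0,"dz": 0,"yaw": 0,"fingers": 1}

```text
clock: 10.45
position: [0.5066, -0.0849, 0.0033]
tool_rot: [-3.142, -0.0, 0.17]
force: [-1.3, 0.1, -0.2]
grip_width: 0.0474
finger_force: 51.8
```

Call:
drive_tool:
  targets:
    - {"dx": 0.025,"dy": 0,"dz": 0,"yaw": 0,"fingers": 1}
    - {"dx": 0.025,"dy": 0,"dz": 0,"yaw": 0,"fingers": 1}
    - {"dx": 0.02,"dy": 0,"dz": 0,"yaw": 0,"fingers": 1}
    - {"dx": 0,"dy": 0,"dz": 0,"yaw": 0,"fingers": 1}

```text
clock: 10.85
position: [0.5136, -0.0837, 0.0033]
tool_rot: [-3.142, -0.001, 0.17]
force: [0.5, 0.9, -1.6]
grip_width: 0.0472
finger_force: 51.8
```

Call:
drive_tool:
  targets:
    - {"dx": 0.015,"dy": 0,"dz": 0,"yaw": 0,"fingers": 1}
    - {"dx": 0,"dy": 0,"dz": 0,"yaw": 0,"fingers": 1}

```text
clock: 11.05
position: [0.5147, -0.0835, 0.0033]
tool_rot: [-3.142, -0.0, 0.17]
force: [-0.9, -0.1, -2.1]
grip_width: 0.0475
finger_force: 51.8
```

Call:
drive_tool:
  targets:
    - {"dx": 0.01,"dy": 0,"dz": 0,"yaw": 0,"fingers": 1}
    - {"dx": 0,"dy": 0,"dz": 0,"yaw": 0,"fingers": 1}

```text
clock: 11.25
position: [0.5156, -0.0834, 0.0033]
tool_rot: [-3.142, 0.0, 0.17]
force: [-0.8, 0.2, -0.6]
grip_width: 0.0477
finger_force: 51.8
```

Call:
drive_tool:
  targets:
    - {"dx": 0.01,"dy": 0,"dz": 0,"yaw": 0,"fingers": 1}
    - {"dx": 0.01,"dy": 0,"dz": 0,"yaw": 0,"fingers": 1}
    - {"dx": 0,"dy": 0,"dz": 0,"yaw": 0,"fingers": 1}

```text
clock: 11.55
position: [0.5178, -0.083, 0.0033]
tool_rot: [-3.142, -0.0, 0.17]
force: [-0.7, 0.2, -1.8]
grip_width: 0.0474
finger_force: 51.8
```

```bash
python3 -c "
from plan import *
from look import *
plan(.1697,bd(.007,0,.004))
im=grab_frame('side')
u=proj('side',bd(.03,0,.01))[0].astype(int)
cv2.imwrite('pics/c5.png',cv2.resize(im[u[1]-38:u[1]+38,u[0]-50:u[0]+50],(800,600),interpolation=2))"
```

```text
t 11.6 pos [ 0.5178 -0.083   0.0033] rot [-3.1416e+00 -2.0000e-04  1.6970e-01] w 0.0474 qpos [ 0.15  0.73 -0.14  2.    0.23  0.43 -1.56] F [-0.7  0.2 -1.8]
yaw first: 0.0
[ 0.5182 -0.0837  0.004 ] -> [ 0.003  0.008 -0.007] rows of .35: 1
```

View pics/c5.png

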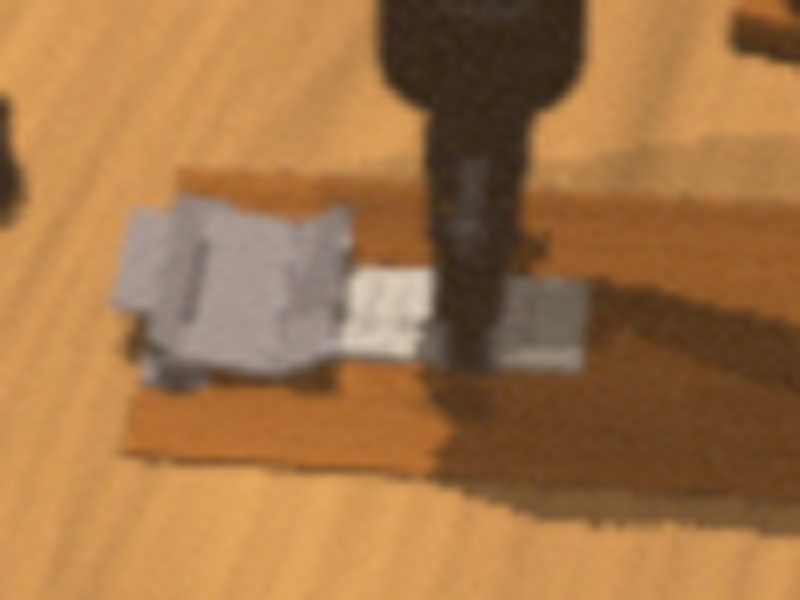

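The card is under the clip with its rear edge at about (588,325) in c5. I'll compute that in board coordinates and keep pushing gently.

```bash
cat > toB.py <<'E'
from plan import *
from h import *
def toB(p): c,s=np.cos(B[2]),np.sin(B[2]);d=np.array(p)[:2]-B[:2];return (1000*np.array([c*d[0]+s*d[1],-s*d[0]+c*d[1]])).round(1)
E
python3 -c "
from toB import *
u=proj('side',bd(.03,0,.01))[0].astype(int)
for q in((588,282),(584,352)): print(toB(unproj('side',[u+[-50,-38]+np.array(q)/8-.44],.009)[0]))
"
```

```text
[-37.7 -24.7]
[-38.1  15.9]
```

Call:
drive_tool:
  targets:
    - {"dx": 0.01,"dy": 0,"dz": 0,"yaw": 0,"fingers": 1}
    - {"dx": 0,"dy": 0,"dz": 0,"yaw": 0,"fingers": 1}

```text
clock: 11.8
position: [0.5179, -0.083, 0.0031]
tool_rot: [-3.141, 0.001, 0.17]
force: [-5.1, -1.6, -0.6]
grip_width: 0.0474
finger_force: 51.8
```

Call:
drive_tool:
  targets:
    - {"dx": 0.01,"dy": 0,"dz": 0,"yaw": 0,"fingers": 1}
    - {"dx": 0,"dy": 0,"dz": 0,"yaw": 0,"fingers": 1}

```text
clock: 12.0
position: [0.518, -0.083, 0.003]
tool_rot: [-3.141, 0.003, 0.169]
force: [-10.4, -0.5, 2.7]
grip_width: 0.0475
finger_force: 52.2
```

It met the stop: 10 N and no further travel, with the rear edge at x = -38 mm as it should be. Releasing and lifting.

Call:
drive_tool:
  targets:
    - {"dx": -0.018,"dy": 0,"dz": 0,"yaw": 0,"fingers": 1}
    - {"dx": 0,"dy": 0,"dz": 0,"yaw": 0,"fingers": 0.25}
    - {"dx": 0,"dy": 0,"dz": 0,"yaw": 0,"fingers": 0.25}
    - {"dx": 0,"dy": 0,"dz": 0,"yaw": 0,"fingers": 0.25}
    - {"dx": 0,"dy": 0,"dz": -0.1,"yaw": 0,"fingers": 0.25}
    - {"dx": 0,"dy": 0,"dz": -0.3,"yaw": 0,"fingers": 0.25}
    - {"dx": 0,"dy": 0,"dz": -0.4,"yaw": 0,"fingers": 0}
    - {"dx": 0,"dy": 0.35,"dz": -0.2,"yaw": 0,"fingers": 0}
    - {"dx": 0,"dy": 0.35,"dz": 0,"yaw": 0,"fingers": 0}
    - {"dx": 0,"dy": 0.35,"dz": 0,"yaw": 0,"fingers": 0}
    - {"dx": 0,"dy": 0,"dz": 0,"yaw": 0,"fingers": 0}
    - {"dx": 0,"dy": 0,"dz": 0,"yaw": 0,"fingers": 0}

```text
clock: 13.2
position: [0.5353, -0.187, 0.1037]
tool_rot: [-3.142, -0.0, 0.168]
force: [0.5, 0.0, 0.1]
grip_width: 0.0857
finger_force: 0.0
```

```bash
python3 -c "
from toB import *
plan(.1697+0.026,(.5927,-.3201,.1),(.5927,-.3201,.005))
im=grab_frame('side')
u=proj('side',bd(.03,0,.01))[0].astype(int)
cv2.imwrite('pics/c6.png',cv2.resize(im[u[1]-38:u[1]+38,u[0]-50:u[0]+50],(800,600),interpolation=2))"
```

```text
t 13.2 pos [ 0.5353 -0.187   0.1037] rot [-3.1416e+00 -3.0000e-04  1.6820e-01] w 0.0857 qpos [ 0.37  0.6  -0.2   1.85  0.17  0.7  -1.33] F [0.5 0.  0.1]
yaw first: -0.0175
[ 0.5927 -0.3201  0.1   ] -> [0.304 1.418 0.037] rows of .35: 5
[ 0.5927 -0.3201  0.005 ] -> [-0.    0.    0.95] rows of .35: 3
```

View pics/c6.png

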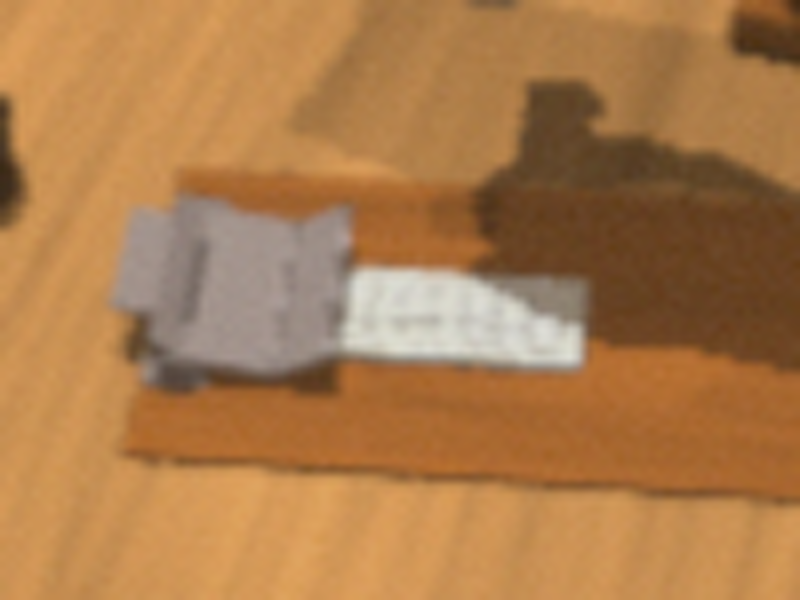

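Card sits home and square, rear edge still at about (586,325) in c6. On to the key.

Call:
drive_tool:
  targets:
    - {"dx": 0,"dy": 0,"dz": 0,"yaw": -0.017,"fingers": 0.3}
    - {"dx": 0.076,"dy": 0.355,"dz": 0,"yaw": 0,"fingers": 0.4}
    - {"dx": 0.076,"dy": 0.355,"dz": 0,"yaw": 0,"fingers": 0.4}
    - {"dx": 0.076,"dy": 0.355,"dz": 0.1,"yaw": 0,"fingers": 0.4}
    - {"dx": 0.076,"dy": 0.355,"dz": 0.3,"yaw": 0,"fingers": 0.4}
    - {"dx": 0,"dy": 0,"dz": 0.3,"yaw": 0,"fingers": 0.4}
    - {"dx": 0,"dy": 0,"dz": 0,"yaw": 0,"fingers": 0.4}
    - {"dx": 0,"dy": 0,"dz": 0,"yaw": 0,"fingers": 0.4}
    - {"dx": 0,"dy": 0,"dz": 0,"yaw": 0,"fingers": 0.4}
  squeeze: 30

```text
clock: 14.15
position: [0.5941, -0.3189, 0.0352]
tool_rot: [3.141, -0.002, 0.198]
force: [0.2, -0.5, 1.3]
grip_width: 0.0514
finger_force: 0.0
```

```bash
python3 -c "
from toB import *
plan(.195,(.5927,-.3201,.003))
from look import *
q=bd(.005,0); print(toB(look((q[0],q[1],.17),(.085,.05,.005),.004)))"
```

```text
t 14.2 pos [ 0.5941 -0.3189  0.0352] rot [ 3.1408e+00 -1.7000e-03  1.9820e-01] w 0.0514 qpos [ 0.52  0.83 -0.19  1.58  0.2   0.75 -1.13] F [ 0.2 -0.5  1.3]
yaw first: 0.0021
[ 0.5927 -0.3201  0.003 ] -> [-0.016  0.009  0.322] rows of .35: 1
[ 0.5192 -0.0843  0.1707] 0.102
[ 7.9 -0.8]
```

Call:
drive_tool:
  targets:
    - {"dx": -0.016,"dy": 0.009,"dz": 0.15,"yaw": 0.002,"fingers": 0.4}
    - {"dx": 0,"dy": 0,"dz": 0.17,"yaw": 0,"fingers": 0.4}
    - {"dx": 0,"dy": 0,"dz": 0,"yaw": 0,"fingers": 0.4}
    - {"dx": 0,"dy": 0,"dz": 0,"yaw": 0,"fingers": 1}
    - {"dx": 0,"dy": 0,"dz": 0,"yaw": 0,"fingers": 1}
    - {"dx": 0,"dy": 0,"dz": 0,"yaw": 0,"fingers": 1}
    - {"dx": 0,"dy": 0,"dz": 0,"yaw": 0,"fingers": 1}

```text
clock: 14.9
position: [0.5918, -0.3212, 0.0016]
tool_rot: [3.141, -0.0, 0.193]
force: [-0.5, 0.0, -0.9]
grip_width: 0.0351
finger_force: 30.2
```

Call:
drive_tool:
  targets:
    - {"dx": 0,"dy": 0,"dz": -0.1,"yaw": 0,"fingers": 1}
    - {"dx": 0,"dy": 0,"dz": -0.3,"yaw": 0,"fingers": 1}
    - {"dx": 0,"dy": 0,"dz": -0.3,"yaw": 0.016,"fingers": 1}
    - {"dx": 0,"dy": 0,"dz": 0,"yaw": 0,"fingers": 1}
    - {"dx": 0,"dy": 0,"dz": 0,"yaw": 0,"fingers": 1}

```text
clock: 15.4
position: [0.592, -0.3213, 0.0725]
tool_rot: [3.141, -0.001, 0.168]
force: [-0.7, 0.0, -0.1]
grip_width: 0.0353
finger_force: 30.3
```

```bash
python3 -c "
from toB import *
plan(.1697,bd(.009,0,.08),bd(.009,0,.013))"
```

```text
t 15.4 pos [ 0.592  -0.3213  0.0725] rot [ 3.1406e+00 -1.3000e-03  1.6820e-01] w 0.0353 qpos [ 0.53  0.78 -0.19  1.57  0.18  0.81 -1.14] F [-0.7  0.  -0.1]
yaw first: -0.001
[ 0.5202 -0.0834  0.08  ] -> [-0.306 -2.466 -0.078] rows of .35: 8
[ 0.5202 -0.0834  0.013 ] -> [-0.001 -0.001  0.67 ] rows of .35: 2
```

Call:
drive_tool:
  targets:
    - {"dx": -0.044,"dy": -0.354,"dz": -0.02,"yaw": 0,"fingers": 1}
    - {"dx": -0.044,"dy": -0.354,"dz": 0,"yaw": 0,"fingers": 1}
    - {"dx": -0.044,"dy": -0.354,"dz": 0,"yaw": 0,"fingers": 1}
    - {"dx": -0.044,"dy": -0.354,"dz": 0,"yaw": 0,"fingers": 1}
    - {"dx": -0.044,"dy": -0.354,"dz": 0,"yaw": 0,"fingers": 1}
    - {"dx": -0.044,"dy": -0.354,"dz": 0,"yaw": 0,"fingers": 1}
    - {"dx": -0.044,"dy": -0.354,"dz": 0,"yaw": 0,"fingers": 1}
    - {"dx": 0,"dy": 0,"dz": 0.2,"yaw": 0,"fingers": 1}
    - {"dx": 0,"dy": 0,"dz": 0.25,"yaw": 0,"fingers": 1}
    - {"dx": 0,"dy": 0,"dz": 0,"yaw": 0,"fingers": 1}
    - {"dx": 0,"dy": 0,"dz": 0,"yaw": 0,"fingers": 1}

```text
clock: 16.5
position: [0.5193, -0.0819, 0.0281]
tool_rot: [-3.141, 0.002, 0.168]
force: [-0.3, -0.7, -0.9]
grip_width: 0.0348
finger_force: 30.3
```

```bash
python3 -c "
from toB import *
plan(.1697,bd(.0085,.0008,.0125))"
```

```text
t 16.5 pos [ 0.5193 -0.0819  0.0281] rot [-3.1412e+00  1.6000e-03  1.6820e-01] w 0.0348 qpos [ 0.16  0.68 -0.15  1.99  0.21  0.49 -1.55] F [-0.3 -0.7 -0.9]
yaw first: -0.0009
[ 0.5195 -0.0827  0.0125] -> [0.001 0.008 0.156] rows of .35: 1
```

Call:
drive_tool:
  targets:
    - {"dx": 0.001,"dy": 0.008,"dz": 0.1,"yaw": 0,"fingers": 1}
    - {"dx": 0,"dy": 0,"dz": 0.06,"yaw": 0,"fingers": 1}
    - {"dx": 0,"dy": 0,"dz": 0,"yaw": 0,"fingers": 1}
    - {"dx": 0,"dy": 0,"dz": 0.01,"yaw": 0,"fingers": 1}
    - {"dx": 0,"dy": 0,"dz": 0,"yaw": 0,"fingers": 1}

```text
clock: 17.0
position: [0.5201, -0.0827, 0.0114]
tool_rot: [3.142, -0.0, 0.168]
force: [-0.3, 0.5, -0.9]
grip_width: 0.0354
finger_force: 30.4
```

Call:
drive_tool:
  targets:
    - {"dx": 0,"dy": 0,"dz": 0.007,"yaw": 0,"fingers": 1}
    - {"dx": 0,"dy": 0,"dz": 0,"yaw": 0,"fingers": 1}
    - {"dx": 0,"dy": 0,"dz": 0,"yaw": 0,"fingers": 0.45}
    - {"dx": 0,"dy": 0,"dz": 0,"yaw": 0,"fingers": 0.45}
    - {"dx": 0,"dy": 0,"dz": 0,"yaw": 0,"fingers": 0.45}
    - {"dx": 0,"dy": 0,"dz": -0.1,"yaw": 0,"fingers": 0.45}
    - {"dx": 0,"dy": 0,"dz": -0.3,"yaw": 0,"fingers": 0.4}
    - {"dx": 0,"dy": 0,"dz": -0.4,"yaw": 0,"fingers": 0.4}
    - {"dx": 0,"dy": -0.3,"dz": 0,"yaw": 0,"fingers": 0.4}
    - {"dx": 0,"dy": -0.4,"dz": 0,"yaw": 0,"fingers": 0.5}
    - {"dx": 0,"dy": -0.4,"dz": 0,"yaw": 0,"fingers": 0.5}
    - {"dx": 0,"dy": -0.4,"dz": 0,"yaw": 0,"fingers": 0.5}
    - {"dx": 0,"dy": -0.4,"dz": 0,"yaw": 0,"fingers": 0.5}
    - {"dx": 0,"dy": 0,"dz": 0,"yaw": 0,"fingers": 0.5}
    - {"dx": 0,"dy": 0,"dz": 0,"yaw": 0,"fingers": 0.5}

```text
clock: 18.5
position: [0.4882, 0.1054, 0.0912]
tool_rot: [-3.142, -0.0, 0.17]
force: [-0.4, -0.3, 0.2]
grip_width: 0.0423
finger_force: 0.0
```

```bash
python3 -c "
from toB import *
plan(.165,(.5958,.2915,.1),(.5958,.2915,.003))
from look import *
q=bd(.009,0); p=look((q[0],q[1],.17),(.058,.036,.014),.009,('side','top'),'k1.png'); print(toB(p))"
```

```text
t 18.5 pos [0.4882 0.1054 0.0912] rot [-3.1416e+00 -5.0000e-04  1.7020e-01] w 0.0423 qpos [-0.2   0.54 -0.17  2.03  0.16  0.58 -1.89] F [-0.4 -0.3  0.2]
yaw first: 0.0033
[0.5958 0.2915 0.1   ] -> [ 1.367 -1.659 -0.087] rows of .35: 5
[0.5958 0.2915 0.003 ] -> [-0.    0.    0.97] rows of .35: 3
[ 0.5219 -0.0823  0.1735] 0.471
[10.9  0.8]
```

View pics/k1.png

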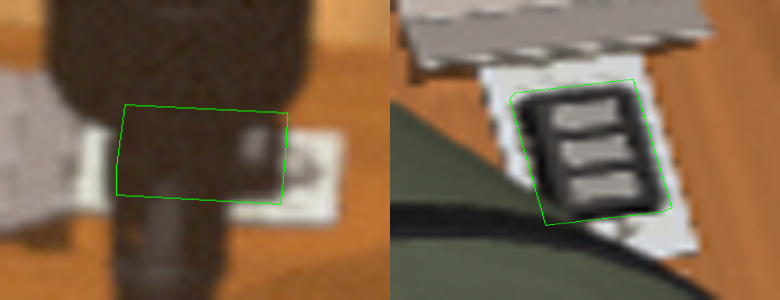

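The key lies flat on the middle of the showing card (the top view in k1 is clear; the side view is blocked by the arm). On to the pen.

Call:
drive_tool:
  targets:
    - {"dx": 0,"dy": 0,"dz": 0,"yaw": 0.003,"fingers": 0.5}
    - {"dx": 0.273,"dy": -0.332,"dz": 0,"yaw": 0,"fingers": 0.5}
    - {"dx": 0.273,"dy": -0.332,"dz": 0,"yaw": 0,"fingers": 0.5}
    - {"dx": 0.273,"dy": -0.332,"dz": 0,"yaw": 0,"fingers": 0.5}
    - {"dx": 0.273,"dy": -0.332,"dz": 0,"yaw": 0,"fingers": 0.5}
    - {"dx": 0.273,"dy": -0.332,"dz": 0.25,"yaw": 0,"fingers": 0.5}
    - {"dx": 0,"dy": 0,"dz": 0.3,"yaw": 0,"fingers": 0.5}
    - {"dx": 0,"dy": 0,"dz": 0,"yaw": 0,"fingers": 0.5}
    - {"dx": 0,"dy": 0,"dz": 0,"yaw": 0,"fingers": 0.5}
    - {"dx": 0,"dy": 0,"dz": 0,"yaw": 0,"fingers": 0.5}

```text
clock: 19.6
position: [0.5968, 0.2896, 0.0373]
tool_rot: [-3.142, -0.002, 0.162]
force: [0.3, 0.0, 0.8]
grip_width: 0.0429
finger_force: 0.0
```

```bash
python3 -c "
from toB import *
plan(.165,(.5958,.2915,.002))
from look import *
look((.5958,.2915,.165),(.133,.014,.014),0,('side',))
q=bd(.009,0); p=look((q[0],q[1],.17),(.058,.036,.014),.009,('side','top')); print(toB(p))"
```

```text
t 19.6 pos [0.5968 0.2896 0.0373] rot [-3.1415e+00 -1.5000e-03  1.6170e-01] w 0.0429 qpos [-0.45  0.82 -0.15  1.61  0.16  0.73 -2.08] F [0.3 0.  0.8]
yaw first: -0.0021
[0.5958 0.2915 0.002 ] -> [-0.007 -0.021  0.353] rows of .35: 2
[0.5966 0.2885 0.1958] 0.346
[ 0.5214 -0.0821  0.1643] 0.136
[10.5  1.1]
```

Call:
drive_tool:
  targets:
    - {"dx": -0.007,"dy": -0.021,"dz": 0.15,"yaw": -0.002,"fingers": 0.5}
    - {"dx": 0,"dy": 0,"dz": 0.19,"yaw": 0,"fingers": 0.5}
    - {"dx": 0,"dy": 0,"dz": 0,"yaw": 0,"fingers": 0.5}
    - {"dx": 0,"dy": 0,"dz": 0,"yaw": 0,"fingers": 1}
    - {"dx": 0,"dy": 0,"dz": 0,"yaw": 0,"fingers": 1}
    - {"dx": 0,"dy": 0,"dz": 0,"yaw": 0,"fingers": 1}
    - {"dx": 0,"dy": 0,"dz": 0,"yaw": 0,"fingers": 1}
    - {"dx": 0,"dy": 0,"dz": 0,"yaw": 0,"fingers": 1}

```text
clock: 20.55
position: [0.5949, 0.2926, 0.0017]
tool_rot: [-3.142, -0.0, 0.166]
force: [0.1, 0.1, 0.3]
grip_width: 0.0125
finger_force: 31.8
```

Call:
drive_tool:
  targets:
    - {"dx": 0,"dy": 0,"dz": -0.1,"yaw": 0,"fingers": 1}
    - {"dx": 0,"dy": 0,"dz": -0.3,"yaw": 0,"fingers": 1}
    - {"dx": 0,"dy": 0,"dz": -0.4,"yaw": 0,"fingers": 1}
    - {"dx": 0,"dy": 0,"dz": -0.3,"yaw": 0,"fingers": 1}
    - {"dx": 0,"dy": 0,"dz": 0,"yaw": 0,"fingers": 1}
    - {"dx": 0,"dy": 0,"dz": 0,"yaw": 0,"fingers": 1}

```text
clock: 21.15
position: [0.5952, 0.2927, 0.1128]
tool_rot: [-3.141, -0.002, 0.166]
force: [-0.1, 0.4, -0.9]
grip_width: 0.0121
finger_force: 31.8
```

```bash
python3 -c "
from toB import *
plan(.1697,bd(-.012,-.057,.11),bd(-.012,-.057,.007))"
```

```text
t 21.1 pos [0.5952 0.2927 0.1128] rot [-3.141e+00 -1.700e-03  1.665e-01] w 0.0121 qpos [-0.44  0.72 -0.16  1.58  0.14  0.86 -2.06] F [-0.1  0.4 -0.9]
yaw first: -0.0021
[ 0.5091 -0.1431  0.11  ] -> [-1.585  4.15   0.023] rows of .35: 12
[ 0.5091 -0.1431  0.007 ] -> [-2.00e-03  1.00e-03  1.03e+00] rows of .35: 3
```

Call:
drive_tool:
  targets:
    - {"dx": -0.08,"dy": 0.2,"dz": 0,"yaw": -0.002,"fingers": 1}
    - {"dx": -0.158,"dy": 0.415,"dz": 0,"yaw": 0,"fingers": 1}
    - {"dx": -0.158,"dy": 0.415,"dz": 0,"yaw": 0,"fingers": 1}
    - {"dx": -0.158,"dy": 0.415,"dz": 0,"yaw": 0,"fingers": 1}
    - {"dx": -0.158,"dy": 0.415,"dz": 0,"yaw": 0,"fingers": 1}
    - {"dx": -0.158,"dy": 0.415,"dz": 0,"yaw": 0,"fingers": 1}
    - {"dx": -0.158,"dy": 0.415,"dz": 0,"yaw": 0,"fingers": 1}
    - {"dx": -0.158,"dy": 0.415,"dz": 0,"yaw": 0,"fingers": 1}
    - {"dx": -0.158,"dy": 0.415,"dz": 0,"yaw": 0,"fingers": 1}
    - {"dx": -0.158,"dy": 0.415,"dz": 0,"yaw": 0,"fingers": 1}
    - {"dx": -0.08,"dy": 0.215,"dz": 0.2,"yaw": 0,"fingers": 1}
    - {"dx": 0,"dy": 0,"dz": 0.3,"yaw": 0,"fingers": 1}
    - {"dx": 0,"dy": 0,"dz": 0.2,"yaw": 0,"fingers": 1}
    - {"dx": 0,"dy": 0,"dz": 0,"yaw": 0,"fingers": 1}
    - {"dx": 0,"dy": 0,"dz": 0,"yaw": 0,"fingers": 1}

```text
clock: 22.65
position: [0.5086, -0.1429, 0.0415]
tool_rot: [-3.141, 0.001, 0.17]
force: [0.0, 0.1, -0.2]
grip_width: 0.0124
finger_force: 31.8
```

```bash
python3 -c "
from toB import *
plan(.1697,bd(-.012,-.057,.0065))"
```

```text
t 22.6 pos [ 0.5086 -0.1429  0.0415] rot [-3.141e+00  1.200e-03  1.699e-01] w 0.0124 qpos [ 0.27  0.66 -0.15  1.98  0.19  0.52 -1.41] F [ 0.   0.1 -0.2]
yaw first: 0.0002
[ 0.5091 -0.1431  0.0065] -> [0.004 0.003 0.35 ] rows of .35: 2
```

Call:
drive_tool:
  targets:
    - {"dx": 0.004,"dy": 0.003,"dz": 0.2,"yaw": 0,"fingers": 1}
    - {"dx": 0,"dy": 0,"dz": 0.15,"yaw": 0,"fingers": 1}
    - {"dx": 0,"dy": 0,"dz": 0,"yaw": 0,"fingers": 1}
    - {"dx": 0,"dy": 0,"dz": 0.007,"yaw": 0,"fingers": 1}
    - {"dx": 0,"dy": 0,"dz": 0,"yaw": 0,"fingers": 1}

```text
clock: 23.15
position: [0.5096, -0.1434, 0.0065]
tool_rot: [3.141, -0.0, 0.17]
force: [0.2, 0.6, 0.4]
grip_width: 0.0121
finger_force: 31.8
```

Call:
drive_tool:
  targets:
    - {"dx": 0,"dy": 0,"dz": 0,"yaw": 0,"fingers": 0.72}
    - {"dx": 0,"dy": 0,"dz": 0,"yaw": 0,"fingers": 0.72}
    - {"dx": 0,"dy": 0,"dz": 0,"yaw": 0,"fingers": 0.72}
    - {"dx": 0,"dy": 0,"dz": -0.1,"yaw": 0,"fingers": 0.72}
    - {"dx": 0,"dy": 0,"dz": -0.3,"yaw": 0,"fingers": 0.72}
    - {"dx": 0,"dy": 0,"dz": -0.4,"yaw": 0,"fingers": 0.3}
    - {"dx": 0,"dy": 0,"dz": -0.3,"yaw": 0,"fingers": 0}

```text
clock: 23.85
position: [0.5096, -0.1434, 0.1186]
tool_rot: [3.141, -0.001, 0.17]
force: [0.2, -0.8, 0.1]
grip_width: 0.052
finger_force: 0.0
```

```bash
python3 -c "
from toB import *
plan(-.076,(.48,.1,.12),(.4036,.2934,.12),(.4036,.2934,.02))"
```

```text
t 23.9 pos [ 0.5096 -0.1434  0.1186] rot [ 3.1412e+00 -1.0000e-03  1.6970e-01] w 0.052 qpos [ 0.3   0.53 -0.19  1.94  0.15  0.68 -1.38] F [ 0.2 -0.8  0.1]
yaw first: 0.1564
[0.48 0.1  0.12] -> [-0.48  -2.405 -0.016] rows of .35: 7
[0.4036 0.2934 0.12  ] -> [-0.909 -1.87  -0.002] rows of .35: 6
[0.4036 0.2934 0.02  ] -> [-0.001 -0.     1.   ] rows of .35: 3
```

Call:
drive_tool:
  targets:
    - {"dx": 0,"dy": 0,"dz": 0,"yaw": -0.0922,"fingers": 0}
    - {"dx": 0,"dy": 0,"dz": 0,"yaw": -0.0922,"fingers": 0}
    - {"dx": 0,"dy": 0,"dz": 0,"yaw": -0.0922,"fingers": 0}
    - {"dx": 0,"dy": 0,"dz": 0,"yaw": -0.0922,"fingers": 0}
    - {"dx": 0,"dy": 0,"dz": 0,"yaw": -0.0922,"fingers": 0}
    - {"dx": 0,"dy": 0,"dz": 0,"yaw": -0.0922,"fingers": 0}
    - {"dx": 0,"dy": 0,"dz": 0,"yaw": -0.0922,"fingers": 0}
    - {"dx": 0,"dy": 0,"dz": 0,"yaw": -0.0922,"fingers": 0}
    - {"dx": 0,"dy": 0,"dz": 0,"yaw": -0.0922,"fingers": 0}
    - {"dx": 0,"dy": 0,"dz": 0,"yaw": -0.0922,"fingers": 0}
    - {"dx": 0,"dy": 0,"dz": 0,"yaw": -0.0922,"fingers": 0}
    - {"dx": 0,"dy": 0,"dz": 0,"yaw": -0.0922,"fingers": 0}
    - {"dx": 0,"dy": 0,"dz": 0,"yaw": -0.0922,"fingers": 0}
    - {"dx": 0,"dy": 0,"dz": 0,"yaw": -0.0922,"fingers": 0}
    - {"dx": 0,"dy": 0,"dz": 0,"yaw": -0.0922,"fingers": 0}
    - {"dx": 0,"dy": 0,"dz": 0,"yaw": -0.0922,"fingers": 0}
    - {"dx": 0,"dy": 0,"dz": 0,"yaw": -0.0922,"fingers": 0}
    - {"dx": 0,"dy": 0,"dz": 0,"yaw": -0.0922,"fingers": 0}
    - {"dx": 0,"dy": 0,"dz": 0,"yaw": -0.0922,"fingers": 0}
    - {"dx": 0,"dy": 0,"dz": 0,"yaw": -0.0922,"fingers": 0}

```text
clock: 25.85
position: [0.5093, -0.1438, 0.1166]
tool_rot: [-3.14, 0.0, 3.072]
force: [-0.6, 0.5, 0.7]
grip_width: 0.0854
finger_force: 0.0
```

```bash
python3 -c "
from toB import *
plan(-.076,(.48,.1,.12),(.4036,.2934,.12),(.4036,.2934,.02))"
```

```text
t 25.9 pos [ 0.5093 -0.1438  0.1166] rot [-3.1403e+00  2.0000e-04  3.0719e+00] w 0.0854 qpos [ 0.81  0.69 -0.92  1.92  0.71  0.89  1.03] F [-0.6  0.5  0.7]
yaw first: 0.004
[0.48 0.1  0.12] -> [ 0.478  2.409 -0.037] rows of .35: 7
[0.4036 0.2934 0.12  ] -> [ 0.909  1.87  -0.003] rows of .35: 6
[0.4036 0.2934 0.02  ] -> [0.    0.001 1.   ] rows of .35: 3
```

Call:
drive_tool:
  targets:
    - {"dx": 0.07,"dy": 0.344,"dz": 0,"yaw": 0.004,"fingers": 0}
    - {"dx": 0.07,"dy": 0.344,"dz": 0,"yaw": 0,"fingers": 0}
    - {"dx": 0.07,"dy": 0.344,"dz": 0,"yaw": 0,"fingers": 0}
    - {"dx": 0.07,"dy": 0.344,"dz": 0,"yaw": 0,"fingers": 0}
    - {"dx": 0.07,"dy": 0.344,"dz": 0,"yaw": 0,"fingers": 0}
    - {"dx": 0.07,"dy": 0.344,"dz": 0,"yaw": 0,"fingers": 0}
    - {"dx": 0.07,"dy": 0.344,"dz": 0,"yaw": 0,"fingers": 0}
    - {"dx": 0.15,"dy": 0.31,"dz": 0,"yaw": 0,"fingers": 0}
    - {"dx": 0.15,"dy": 0.31,"dz": 0,"yaw": 0,"fingers": 0}
    - {"dx": 0.15,"dy": 0.31,"dz": 0,"yaw": 0,"fingers": 0}
    - {"dx": 0.15,"dy": 0.31,"dz": 0,"yaw": 0,"fingers": 0}
    - {"dx": 0.15,"dy": 0.31,"dz": 0.2,"yaw": 0,"fingers": 0}
    - {"dx": 0.15,"dy": 0.31,"dz": 0.3,"yaw": 0,"fingers": 0}
    - {"dx": 0,"dy": 0,"dz": 0.2,"yaw": 0,"fingers": 0.15}
    - {"dx": 0,"dy": 0,"dz": 0,"yaw": 0,"fingers": 0.15}
    - {"dx": 0,"dy": 0,"dz": 0,"yaw": 0,"fingers": 0.15}

```text
clock: 27.45
position: [0.4058, 0.2929, 0.0467]
tool_rot: [-3.141, 0.0, 3.06]
force: [-0.1, -0.4, 0.6]
grip_width: 0.0723
finger_force: 0.0
```

```bash
python3 -c "
from toB import *
plan(-.076,(.4036,.2934,.0015))
from look import *
q=bd(.009,0); p=look((q[0],q[1],.17),(.058,.036,.014),.009,('side',)); print(toB(p))
q=bd(-.012,-.058); p=look((q[0],q[1],.17),(.133,.014,.014),.004,('side','top'),'p1.png'); print(toB(p))
"
```

```text
t 27.4 pos [0.4058 0.2929 0.0467] rot [-3.1409e+00  5.0000e-04  3.0596e+00] w 0.0723 qpos [-0.15  0.76 -0.82  2.03  0.84  0.74 -0.02] F [-0.1 -0.4  0.6]
yaw first: -0.0038
[0.4036 0.2934 0.0015] -> [0.023 0.004 0.452] rows of .35: 2
[ 0.5079 -0.0817 -0.4214] 0.332
[-2.8  3.8]
[ 0.5082 -0.1454  0.1237] 0.948
[-13.3 -59.1]
```

View pics/p1.png

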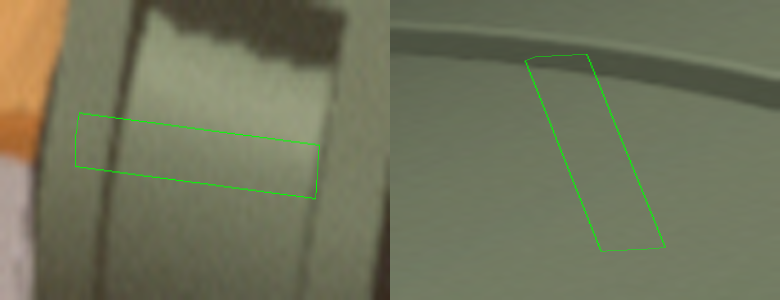

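The arm blocks the pen in both views in p1, so I'll check it later. Grasping the pad's lid.

Call:
drive_tool:
  targets:
    - {"dx": 0.023,"dy": 0.004,"dz": 0.1,"yaw": -0.004,"fingers": 0.15}
    - {"dx": 0,"dy": 0,"dz": 0.2,"yaw": 0,"fingers": 0.15}
    - {"dx": 0,"dy": 0,"dz": 0.14,"yaw": 0,"fingers": 0.15}
    - {"dx": 0,"dy": 0,"dz": 0,"yaw": 0,"fingers": 0.15}
    - {"dx": 0,"dy": 0,"dz": 0,"yaw": 0,"fingers": 1}
    - {"dx": 0,"dy": 0,"dz": 0,"yaw": 0,"fingers": 1}
    - {"dx": 0,"dy": 0,"dz": 0,"yaw": 0,"fingers": 1}
    - {"dx": 0,"dy": 0,"dz": 0,"yaw": 0,"fingers": 1}
  squeeze: 50

```text
clock: 28.4
position: [0.4035, 0.294, 0.0026]
tool_rot: [3.141, 0.001, 3.066]
force: [-1.2, -0.4, 8.0]
grip_width: 0.0563
finger_force: 54.4
```

Call:
drive_tool:
  targets:
    - {"dx": 0,"dy": 0,"dz": -0.1,"yaw": 0,"fingers": 1}
    - {"dx": 0,"dy": 0,"dz": -0.3,"yaw": 0,"fingers": 1}
    - {"dx": 0,"dy": 0,"dz": -0.3,"yaw": -0.078,"fingers": 1}
    - {"dx": 0,"dy": 0,"dz": 0,"yaw": -0.078,"fingers": 1}
    - {"dx": 0,"dy": 0,"dz": 0,"yaw": 0,"fingers": 1}
    - {"dx": 0,"dy": 0,"dz": 0,"yaw": 0,"fingers": 1}

```text
clock: 29.0
position: [0.4032, 0.2936, 0.0719]
tool_rot: [-3.142, -0.0, -2.976]
force: [0.3, -0.5, -2.1]
grip_width: 0.0568
finger_force: 54.2
```

```bash
python3 -c "
from toB import *
plan(.1697,bd(0,.140,.07),bd(0,.14,.003))"
```

```text
t 29.0 pos [0.4032 0.2936 0.0719] rot [-3.1415e+00 -3.0000e-04 -2.9760e+00] w 0.0568 qpos [-0.09  0.74 -0.91  2.02  0.83  0.81  0.24] F [ 0.3 -0.5 -2.1]
yaw first: -0.0026
[0.4877 0.0531 0.07  ] -> [-0.426 -2.513  0.019] rows of .35: 8
[0.4877 0.0531 0.003 ] -> [-0.    0.    0.67] rows of .35: 2
```

Call:
drive_tool:
  targets:
    - {"dx": -0.03,"dy": -0.18,"dz": 0,"yaw": -0.003,"fingers": 1}
    - {"dx": -0.061,"dy": -0.359,"dz": 0,"yaw": 0,"fingers": 1}
    - {"dx": -0.061,"dy": -0.359,"dz": 0,"yaw": 0,"fingers": 1}
    - {"dx": -0.061,"dy": -0.359,"dz": 0,"yaw": 0,"fingers": 1}
    - {"dx": -0.061,"dy": -0.359,"dz": 0,"yaw": 0,"fingers": 1}
    - {"dx": -0.061,"dy": -0.359,"dz": 0,"yaw": 0,"fingers": 1}
    - {"dx": -0.061,"dy": -0.359,"dz": 0,"yaw": 0,"fingers": 1}
    - {"dx": -0.031,"dy": -0.179,"dz": 0.1,"yaw": 0,"fingers": 1}
    - {"dx": 0,"dy": 0,"dz": 0.2,"yaw": 0,"fingers": 1}
    - {"dx": 0,"dy": 0,"dz": 0,"yaw": 0,"fingers": 1}
    - {"dx": 0,"dy": 0,"dz": 0,"yaw": 0,"fingers": 1}
    - {"dx": 0,"dy": 0,"dz": 0,"yaw": 0,"fingers": 1}

```text
clock: 30.2
position: [0.4888, 0.0548, 0.0425]
tool_rot: [3.141, 0.0, -2.967]
force: [-0.1, 0.3, -1.5]
grip_width: 0.0566
finger_force: 54.2
```

```bash
python3 -c "
from toB import *
plan(.1697,bd(0,.14,.005))
im=grab_frame('side')
u=proj('side',bd(0,.06,.01))[0].astype(int)
cv2.imwrite('pics/d1.png',cv2.resize(im[u[1]-57:u[1]+57,u[0]-76:u[0]+76],(800,600),interpolation=2))"
```

```text
t 30.2 pos [0.4888 0.0548 0.0425] rot [ 3.1412e+00  4.0000e-04 -2.9666e+00] w 0.0566 qpos [ 0.39  0.78 -0.86  2.05  0.9   0.75  0.7 ] F [-0.1  0.3 -1.5]
yaw first: 0.0034
[0.4877 0.0531 0.005 ] -> [ 0.014 -0.015  0.375] rows of .35: 2
```

View pics/d1.png

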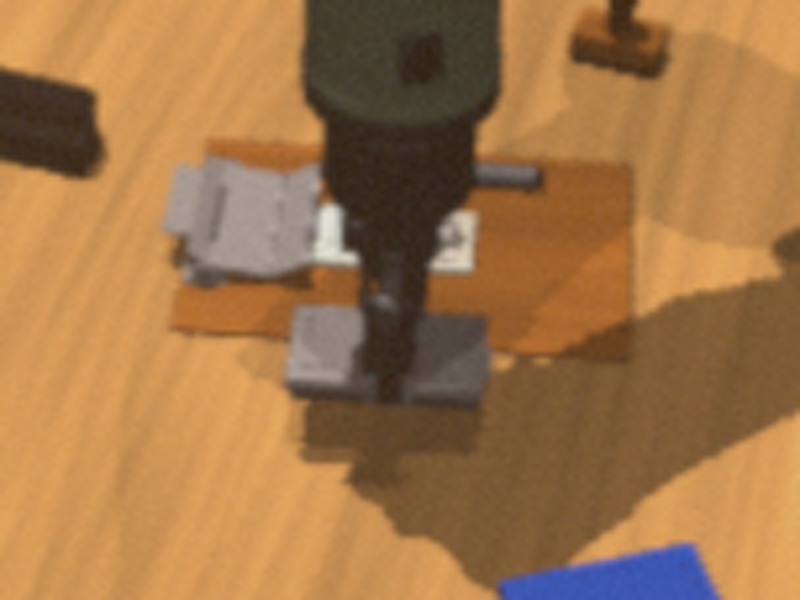

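The pad is held level beside the board's left edge at (390,355) in d1; pen and key are in place. Lowering and releasing.

Call:
drive_tool:
  targets:
    - {"dx": 0.014,"dy": -0.015,"dz": 0.2,"yaw": 0.003,"fingers": 1}
    - {"dx": 0,"dy": 0,"dz": 0.175,"yaw": 0,"fingers": 1}
    - {"dx": 0,"dy": 0,"dz": 0,"yaw": 0,"fingers": 1}
    - {"dx": 0,"dy": 0,"dz": 0.012,"yaw": 0,"fingers": 1}
    - {"dx": 0,"dy": 0,"dz": 0,"yaw": 0,"fingers": 1}

```text
clock: 30.75
position: [0.4879, 0.0523, 0.0038]
tool_rot: [-3.142, 0.001, -2.972]
force: [0.3, -0.1, -2.3]
grip_width: 0.0563
finger_force: 54.3
```

Call:
drive_tool:
  targets:
    - {"dx": 0,"dy": 0,"dz": 0.006,"yaw": 0,"fingers": 1}
    - {"dx": 0,"dy": 0,"dz": 0,"yaw": 0,"fingers": 1}

```text
clock: 30.95
position: [0.4878, 0.052, 0.0029]
tool_rot: [-3.141, 0.0, -2.972]
force: [0.9, -0.2, -2.0]
grip_width: 0.0564
finger_force: 54.3
```

```bash
python3 -c "
from toB import *
plan(.1697,bd(0,.14,.003))
from look import *
q=bd(0,.139); p=look((q[0],q[1],.17),(.104,.058,.017),.0,('side',)); print(toB(p))
"
```

```text
t 30.9 pos [0.4878 0.052  0.0029] rot [-3.1415e+00  4.0000e-04 -2.9721e+00] w 0.0564 qpos [ 0.35  0.84 -0.8   2.06  0.99  0.69  0.63] F [ 0.9 -0.2 -2. ]
yaw first: -0.0001
[0.4877 0.0531 0.003 ] -> [-0.     0.011 -0.001] rows of .35: 1
[0.4893 0.0498 0.1582] 0.106
[  1.1 136.5]
```

Call:
drive_tool:
  targets:
    - {"dx": 0,"dy": 0.016,"dz": 0,"yaw": 0,"fingers": 1}
    - {"dx": 0,"dy": 0,"dz": 0.005,"yaw": 0,"fingers": 1}
    - {"dx": 0,"dy": 0,"dz": 0,"yaw": 0,"fingers": 1}

```text
clock: 31.3
position: [0.4875, 0.0539, 0.0026]
tool_rot: [-3.141, 0.0, -2.972]
force: [-3.9, -0.4, 12.2]
grip_width: 0.0562
finger_force: 55.7
```

Call:
drive_tool:
  targets:
    - {"dx": 0,"dy": 0,"dz": 0,"yaw": 0,"fingers": 0.18}
    - {"dx": 0,"dy": 0,"dz": 0,"yaw": 0,"fingers": 0.18}
    - {"dx": 0,"dy": 0,"dz": 0,"yaw": 0,"fingers": 0.18}
    - {"dx": 0,"dy": 0,"dz": -0.1,"yaw": 0,"fingers": 0.18}
    - {"dx": 0,"dy": 0,"dz": -0.3,"yaw": 0,"fingers": 0.18}
    - {"dx": 0,"dy": 0,"dz": -0.4,"yaw": 0,"fingers": 0.3}
    - {"dx": 0,"dy": 0,"dz": -0.4,"yaw": 0,"fingers": 0.3}
    - {"dx": 0,"dy": 0,"dz": -0.3,"yaw": 0,"fingers": 0.3}

```text
clock: 32.1
position: [0.4874, 0.054, 0.1549]
tool_rot: [3.141, 0.001, -2.971]
force: [0.2, -0.5, -0.5]
grip_width: 0.0597
finger_force: 0.0
```

```bash
python3 -c "
from toB import *
plan(-.09,(.4246,-.2972,.16),(.4246,-.2972,.055))"
```

```text
t 32.1 pos [0.4874 0.054  0.1549] rot [ 3.1415e+00  1.1000e-03 -2.9712e+00] w 0.0597 qpos [ 0.52  0.61 -1.03  1.99  0.66  0.93  0.88] F [ 0.2 -0.5 -0.5]
yaw first: 0.1657
[ 0.4246 -0.2972  0.16  ] -> [ 0.309 -3.555 -0.052] rows of .35: 11
[ 0.4246 -0.2972  0.055 ] -> [ 1.00e-03 -0.00e+00  1.05e+00] rows of .35: 3
```

Call:
drive_tool:
  targets:
    - {"dx": 0,"dy": 0,"dz": 0,"yaw": 0.092,"fingers": 0.3}
    - {"dx": 0,"dy": 0,"dz": 0,"yaw": 0.092,"fingers": 0.3}
    - {"dx": 0,"dy": 0,"dz": 0,"yaw": 0.092,"fingers": 0.3}
    - {"dx": 0,"dy": 0,"dz": 0,"yaw": 0.092,"fingers": 0.3}
    - {"dx": 0,"dy": 0,"dz": 0,"yaw": 0.092,"fingers": 0.3}
    - {"dx": 0,"dy": 0,"dz": 0,"yaw": 0.092,"fingers": 0.3}
    - {"dx": 0,"dy": 0,"dz": 0,"yaw": 0.092,"fingers": 0.3}
    - {"dx": 0,"dy": 0,"dz": 0,"yaw": 0.092,"fingers": 0.3}
    - {"dx": 0,"dy": 0,"dz": 0,"yaw": 0.092,"fingers": 0.3}
    - {"dx": 0,"dy": 0,"dz": 0,"yaw": 0.092,"fingers": 0.3}
    - {"dx": 0,"dy": 0,"dz": 0,"yaw": 0.092,"fingers": 0.3}
    - {"dx": 0,"dy": 0,"dz": 0,"yaw": 0.092,"fingers": 0.3}
    - {"dx": 0,"dy": 0,"dz": 0,"yaw": 0.092,"fingers": 0.3}
    - {"dx": 0,"dy": 0,"dz": 0,"yaw": 0.092,"fingers": 0.3}
    - {"dx": 0,"dy": 0,"dz": 0,"yaw": 0.092,"fingers": 0.3}
    - {"dx": 0,"dy": 0,"dz": 0,"yaw": 0.092,"fingers": 0.3}
    - {"dx": 0,"dy": 0,"dz": 0,"yaw": 0.092,"fingers": 0.3}
    - {"dx": 0,"dy": 0,"dz": 0,"yaw": 0.092,"fingers": 0.3}
    - {"dx": 0,"dy": 0,"dz": 0,"yaw": 0.092,"fingers": 0.3}
    - {"dx": 0,"dy": 0,"dz": 0,"yaw": 0.092,"fingers": 0.3}

```text
clock: 34.1
position: [0.4872, 0.0541, 0.1527]
tool_rot: [-3.141, -0.001, 0.415]
force: [0.3, -0.5, 0.1]
grip_width: 0.0598
finger_force: 0.0
```

Call:
drive_tool:
  targets:
    - {"dx": 0,"dy": 0,"dz": 0,"yaw": 0.082,"fingers": 0.3}
    - {"dx": 0,"dy": 0,"dz": 0,"yaw": 0.082,"fingers": 0.3}
    - {"dx": 0,"dy": 0,"dz": 0,"yaw": 0.082,"fingers": 0.3}
    - {"dx": 0,"dy": 0,"dz": 0,"yaw": 0.082,"fingers": 0.3}
    - {"dx": 0,"dy": 0,"dz": 0,"yaw": 0,"fingers": 0.3}

```text
clock: 34.6
position: [0.4873, 0.0542, 0.1526]
tool_rot: [-3.141, -0.0, -0.096]
force: [0.1, 0.5, 0.1]
grip_width: 0.0598
finger_force: 0.0
```

```bash
python3 -c "
from toB import *
plan(-.09,(.4246,-.2972,.14),(.4246,-.2972,.048))"
```

```text
t 34.6 pos [0.4873 0.0542 0.1526] rot [-3.1408e+00 -2.0000e-04 -9.6000e-02] w 0.0598 qpos [-0.09  0.43 -0.18  2.02  0.11  0.71 -2.01] F [0.1 0.5 0.1]
yaw first: -0.0038
[ 0.4246 -0.2972  0.14  ] -> [-0.309  3.556  0.124] rows of .35: 11
[ 0.4246 -0.2972  0.048 ] -> [-0.     0.001  0.92 ] rows of .35: 3
```

Call:
drive_tool:
  targets:
    - {"dx": -0.034,"dy": 0.395,"dz": 0,"yaw": -0.004,"fingers": 0.3}
    - {"dx": -0.034,"dy": 0.395,"dz": 0,"yaw": 0,"fingers": 0.3}
    - {"dx": -0.034,"dy": 0.395,"dz": 0,"yaw": 0,"fingers": 0.3}
    - {"dx": -0.034,"dy": 0.395,"dz": 0,"yaw": 0,"fingers": 0.3}
    - {"dx": -0.034,"dy": 0.395,"dz": 0,"yaw": 0,"fingers": 0.3}
    - {"dx": -0.034,"dy": 0.395,"dz": 0,"yaw": 0,"fingers": 0.3}
    - {"dx": -0.034,"dy": 0.395,"dz": 0,"yaw": 0,"fingers": 0.3}
    - {"dx": -0.034,"dy": 0.395,"dz": 0,"yaw": 0,"fingers": 0.3}
    - {"dx": -0.034,"dy": 0.395,"dz": 0,"yaw": 0,"fingers": 0.3}
    - {"dx": 0,"dy": 0,"dz": 0.12,"yaw": 0,"fingers": 0.3}
    - {"dx": 0,"dy": 0,"dz": 0,"yaw": 0,"fingers": 0.3}
    - {"dx": 0,"dy": 0,"dz": 0,"yaw": 0,"fingers": 0.3}
    - {"dx": 0,"dy": 0,"dz": 0,"yaw": 0,"fingers": 0.3}

```text
clock: 35.9
position: [0.426, -0.2968, 0.1406]
tool_rot: [-3.141, -0.0, -0.085]
force: [-0.7, 0.0, -0.5]
grip_width: 0.0593
finger_force: 0.0
```

```bash
python3 -c "
from toB import *
plan(-.09,(.4246,-.2972,.048))
from look import *
im=grab_frame('side'); cv2.imwrite('pics/s1.png',im)
q=bd(0,.14); p=look((q[0],q[1],.17),(.104,.058,.017),.0,('side','top')); print(toB(p))
q=bd(-.012,-.058); p=look((q[0],q[1],.17),(.133,.014,.014),.004,('side','top')); print(toB(p))
q=bd(.009,0); p=look((q[0],q[1],.17),(.058,.036,.014),.009,('side','top')); print(toB(p))
look((.4246,-.2972,-.09),(.058,.032,.022),0,('side',))
"
```

```text
t 35.9 pos [ 0.426  -0.2968  0.1406] rot [-3.1412e+00 -5.0000e-04 -8.5200e-02] w 0.0593 qpos [ 0.59  0.48 -0.12  1.96  0.09  0.71 -1.24] F [-0.7  0.  -0.5]
yaw first: 0.0031
[ 0.4246 -0.2972  0.048 ] -> [-0.014  0.006  0.926] rows of .35: 3
[0.4878 0.0542 0.1691] 0.086
[  0.3 141.1]
[ 0.5107 -0.1427  0.1663] 0.234
[-10.4 -56.8]
[ 0.5213 -0.0819  0.1587] 0.144
[10.4  1.2]
[ 0.4247 -0.2987 -0.2049] 0.102
```

View pics/s1.png

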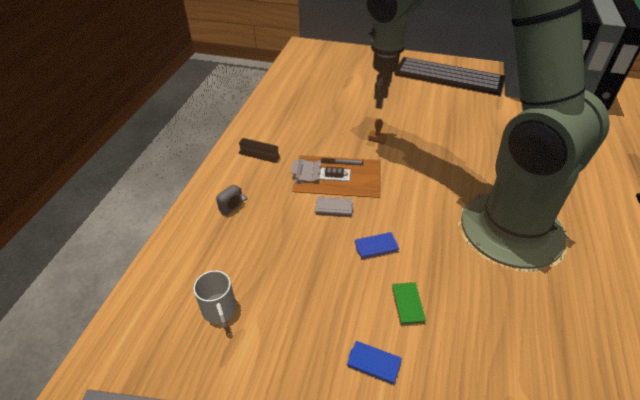

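Everything placed so far lies well: pad (335,206) beside the board with a gap of about 26 mm, pen at y = -57 mm, key centred on the card. The gripper is above the stamp; descending onto its handle.

Call:
drive_tool:
  targets:
    - {"dx": -0.014,"dy": 0.006,"dz": 0.2,"yaw": 0.003,"fingers": 0.3}
    - {"dx": 0,"dy": 0,"dz": 0.3,"yaw": 0,"fingers": 0.3}
    - {"dx": 0,"dy": 0,"dz": 0.3,"yaw": 0,"fingers": 0.3}
    - {"dx": 0,"dy": 0,"dz": 0.12,"yaw": 0,"fingers": 0.3}
    - {"dx": 0,"dy": 0,"dz": 0,"yaw": 0,"fingers": 0.3}
    - {"dx": 0,"dy": 0,"dz": 0,"yaw": 0,"fingers": 1}
    - {"dx": 0,"dy": 0,"dz": 0,"yaw": 0,"fingers": 1}
    - {"dx": 0,"dy": 0,"dz": 0,"yaw": 0,"fingers": 1}
    - {"dx": 0,"dy": 0,"dz": 0,"yaw": 0,"fingers": 1}
    - {"dx": 0,"dy": 0,"dz": 0,"yaw": 0,"fingers": 1}
  squeeze: 40

```text
clock: 37.3
position: [0.4247, -0.2986, 0.0494]
tool_rot: [3.141, -0.002, -0.093]
force: [-1.0, 1.8, 9.1]
grip_width: 0.0251
finger_force: 38.7
```

Call:
drive_tool:
  targets:
    - {"dx": 0,"dy": 0,"dz": -0.1,"yaw": 0,"fingers": 1}
    - {"dx": 0,"dy": 0,"dz": -0.2,"yaw": 0,"fingers": 1}
    - {"dx": 0,"dy": 0,"dz": -0.3,"yaw": 0,"fingers": 1}
    - {"dx": 0,"dy": 0,"dz": -0.2,"yaw": -0.08,"fingers": 1}
    - {"dx": 0,"dy": 0,"dz": 0,"yaw": -0.085,"fingers": 1}
    - {"dx": 0,"dy": 0,"dz": 0,"yaw": 0,"fingers": 1}
    - {"dx": 0,"dy": 0,"dz": 0,"yaw": 0,"fingers": 1}
    - {"dx": 0,"dy": 0,"dz": 0,"yaw": 0,"fingers": 1}

```text
clock: 38.1
position: [0.4238, -0.2982, 0.128]
tool_rot: [-3.141, 0.0, 0.163]
force: [0.1, 0.1, -0.9]
grip_width: 0.025
finger_force: 39.4
```

```bash
python3 -c "
from toB import *
plan(.1697,(.4877,.0541,.125),(.4877,.0541,.067))
from look import *
o=readout.observe()['position']
p=look((o[0],o[1],.17),(.058,.032,.022),o[2]-.048,('side','top'),'s2.png')
"
```

```text
t 38.1 pos [ 0.4238 -0.2982  0.128 ] rot [-3.1413e+00  4.0000e-04  1.6320e-01] w 0.025 qpos [ 0.64  0.5  -0.19  1.96  0.15  0.69 -1.05] F [ 0.1  0.1 -0.9]
yaw first: -0.0041
[0.4877 0.0541 0.125 ] -> [ 1.225 -3.364  0.03 ] rows of .35: 10
[0.4877 0.0541 0.067 ] -> [0.   0.   0.58] rows of .35: 2
[ 0.4253 -0.297   0.1773] 0.248
```

View pics/s2.png

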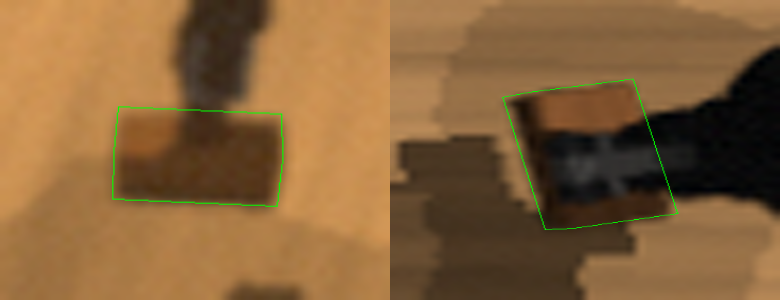

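The stamp hangs upright and square to the board (s2). Carrying it over the pad.

Call:
drive_tool:
  targets:
    - {"dx": 0.06,"dy": -0.17,"dz": 0,"yaw": -0.004,"fingers": 1}
    - {"dx": 0.12,"dy": -0.34,"dz": 0,"yaw": 0,"fingers": 1}
    - {"dx": 0.12,"dy": -0.34,"dz": 0,"yaw": 0,"fingers": 1}
    - {"dx": 0.12,"dy": -0.34,"dz": 0,"yaw": 0,"fingers": 1}
    - {"dx": 0.12,"dy": -0.34,"dz": 0,"yaw": 0,"fingers": 1}
    - {"dx": 0.12,"dy": -0.34,"dz": 0,"yaw": 0,"fingers": 1}
    - {"dx": 0.12,"dy": -0.34,"dz": 0,"yaw": 0,"fingers": 1}
    - {"dx": 0.12,"dy": -0.34,"dz": 0,"yaw": 0,"fingers": 1}
    - {"dx": 0.12,"dy": -0.34,"dz": 0,"yaw": 0,"fingers": 1}
    - {"dx": 0.12,"dy": -0.34,"dz": 0,"yaw": 0,"fingers": 1}
    - {"dx": 0.08,"dy": -0.13,"dz": 0.2,"yaw": 0,"fingers": 1}
    - {"dx": 0,"dy": 0,"dz": 0.2,"yaw": 0,"fingers": 1}
    - {"dx": 0,"dy": 0,"dz": 0,"yaw": 0,"fingers": 1}
    - {"dx": 0,"dy": 0,"dz": 0,"yaw": 0,"fingers": 1}
    - {"dx": 0,"dy": 0,"dz": 0,"yaw": 0,"fingers": 1}

```text
clock: 39.7
position: [0.4869, 0.0534, 0.0889]
tool_rot: [3.141, -0.001, 0.172]
force: [0.9, -0.1, -0.2]
grip_width: 0.0245
finger_force: 39.5
```

```bash
python3 -c "
from toB import *
plan(.1697,(.487,.0535,.0685))"
```

```text
t 39.7 pos [0.4869 0.0534 0.0889] rot [ 3.1415e+00 -8.0000e-04  1.7170e-01] w 0.0245 qpos [-0.08  0.54 -0.2   2.06  0.19  0.56 -1.81] F [ 0.9 -0.1 -0.2]
yaw first: 0.0013
[0.487  0.0535 0.0685] -> [ 0.001 -0.001  0.204] rows of .35: 1
```

Call:
drive_tool:
  targets:
    - {"dx": 0,"dy": 0,"dz": 0.12,"yaw": 0.001,"fingers": 1}
    - {"dx": 0,"dy": 0,"dz": 0.08,"yaw": 0,"fingers": 1}
    - {"dx": 0,"dy": 0,"dz": 0,"yaw": 0,"fingers": 1}
    - {"dx": 0,"dy": 0,"dz": 0.01,"yaw": 0,"fingers": 1}
    - {"dx": 0,"dy": 0,"dz": 0,"yaw": 0,"fingers": 1}

```text
clock: 40.2
position: [0.4866, 0.0538, 0.0671]
tool_rot: [-3.142, 0.0, 0.171]
force: [0.4, -0.8, -0.6]
grip_width: 0.0253
finger_force: 39.5
```

Call:
drive_tool:
  targets:
    - {"dx": 0,"dy": 0,"dz": 0.008,"yaw": 0,"fingers": 1}
    - {"dx": 0,"dy": 0,"dz": 0,"yaw": 0,"fingers": 1}

```text
clock: 40.4
position: [0.4866, 0.0538, 0.0665]
tool_rot: [-3.142, -0.0, 0.171]
force: [0.7, -0.9, 0.0]
grip_width: 0.0251
finger_force: 39.7
```

Call:
drive_tool:
  targets:
    - {"dx": 0,"dy": 0,"dz": 0.005,"yaw": 0,"fingers": 1}
    - {"dx": 0,"dy": 0,"dz": 0,"yaw": 0,"fingers": 1}

```text
clock: 40.6
position: [0.4867, 0.0539, 0.0663]
tool_rot: [3.142, -0.001, 0.171]
force: [-3.1, 0.7, 11.2]
grip_width: 0.025
finger_force: 40.8
```

Call:
drive_tool:
  targets:
    - {"dx": 0,"dy": 0,"dz": 0,"yaw": 0,"fingers": 0.45}
    - {"dx": 0,"dy": 0,"dz": 0,"yaw": 0,"fingers": 0.4}
    - {"dx": 0,"dy": 0,"dz": 0,"yaw": 0,"fingers": 0.4}
    - {"dx": 0,"dy": 0,"dz": 0,"yaw": 0,"fingers": 0.4}
    - {"dx": 0,"dy": 0,"dz": -0.2,"yaw": 0,"fingers": 0.4}
    - {"dx": 0,"dy": 0,"dz": -0.3,"yaw": 0,"fingers": 0.4}
    - {"dx": 0,"dy": 0,"dz": -0.4,"yaw": 0,"fingers": 0.4}
    - {"dx": 0,"dy": -0.4,"dz": -0.1,"yaw": 0,"fingers": 0.4}
    - {"dx": 0,"dy": -0.4,"dz": 0,"yaw": 0,"fingers": 0.4}
    - {"dx": 0,"dy": -0.4,"dz": 0,"yaw": 0,"fingers": 0.4}
    - {"dx": 0,"dy": -0.4,"dz": 0,"yaw": 0,"fingers": 0.4}
    - {"dx": 0,"dy": -0.4,"dz": 0,"yaw": 0,"fingers": 0.4}
    - {"dx": 0,"dy": -0.4,"dz": 0,"yaw": 0,"fingers": 0.4}
    - {"dx": 0,"dy": -0.4,"dz": 0,"yaw": 0,"fingers": 0.4}
    - {"dx": 0,"dy": 0,"dz": 0,"yaw": 0,"fingers": 0.4}

```text
clock: 42.1
position: [0.4367, 0.3351, 0.1657]
tool_rot: [-3.139, 0.0, 0.177]
force: [0.6, -0.7, -0.2]
grip_width: 0.0515
finger_force: 0.0
```

```bash
python3 -c "
from toB import *
from look import *
q=bd(0,.14); p=look((q[0],q[1],.17),(.058,.032,.022),.017,('top','side')); print(toB(p))
t=[]
for n in('top','side'):
  im=grab_frame(n); u=proj(n,bd(0,.03,.02))[0].astype(int); t.append(cv2.resize(im[max(u[1]-60,0):u[1]+60,u[0]-60:u[0]+60],(400,400),interpolation=2))
cv2.imwrite('pics/end.png',np.hstack(t))"
```

```text
[0.4843 0.0559 0.1558] 0.474
[ -2.8 143.3]
```

View pics/end.png

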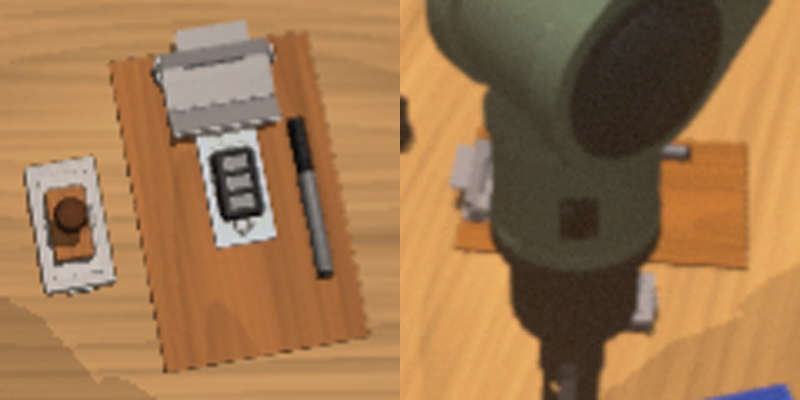

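The top view in end.png shows the card under the clip with the key on it at (238,185). The pen lies to the right at (310,195), the pad is on the left at (70,225), and the stamp stands on its middle. Handing in.

```bash
python3 -c "
from workcell import workorder
print(workorder.job_done())"
```

```text
the job is handed in; nothing more can be done
None
```

The desk is set out as asked, in the order asked, and handed in at about 42 s. The last top view showed the card home under the clip, key, pen, pad and stamp all in place, the gap to the clipboard at about 26 mm, and the mug, stapler and tape measure never touched.

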